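Correct a sensor kit under its retaining plate

ROBOT

A 7-joint arm with a two-finger parallel gripper is mounted at the origin on a cart in front of the work surface, level with it; the furniture and walls round the work are solid. World frame = base frame: x ahead of the robot, y to its left, z up, the work surface at z = 0. Lengths are in mm, angles in rad, forces in N, time in s.
With the tool pointing down it reaches from about 400 to 875 mm from the base axis. Payload 4.4 kg.
Tool frame: the origin (TCP) lies midway between the tips of the shut fingers; the grasp point (between the pads) lies 19 mm behind it; z points along the fingers, y is the direction in which the jaws open and shut (so a half turn about z gives the same grasp; the last joint's range is limited). The gripper opens to 85 mm and grips with 20 to 120 N. Pads are 22 mm wide; open, the fingers measure 114 mm over their backs; the gripper's body (76 mm by 85 mm) begins 54 mm behind the grasp point. The pads swing forward as they close: fully open they stand 13 mm farther back than shut.
Start: joints at [1.265, 0.628, 0.038, 1.517, -0.027, 0.996, -0.02], TCP at [154.408, -631.408, 231.313] pointing down, gripper open.
Joint ranges: [-3.06, 3.06], [-0.37, 2.12], [-1.25, 1.32], [0.18, 2.47], [-1.1, 4.24], [0.23, 1.98], [-2.94, 2.94]. Speed limits (rad/s): [2.57, 2.57, 3.14, 3.14, 3.14, 3.14, 3.14].

INTERFACE

Orientations are given as a unit quaternion [x, y, z, w].
In Python, from workcell import monitor, optics, ctrl gives the robot as it stands.
- The arm moves only by the tool carry_out, never from a script. Its argument "moves" is one flat list of numbers, 5 for each row, row after row: the finger opening in cm, from 0 to 8.54, then the shift along the tool's x, y, z in cm, then the turn about the tool's z in rad. A call has 1 to 5 rows; each row is the pose to reach, as a shift and turn from the pose measured when the call began, along the tool's axes at that moment; what a row does not reach only later rows make up. A row lasts 1/8 s, in which the tool goes at most 62.5 mm and 10.7 degrees, less where a joint would pass 70% of its speed; a pose out of reach is approached as far as the arm can. A call with a gripper value outside its range is refused whole. The fingers move at their own pace and stop on an object; the grip force is fixed at half the most. Time passes only in rows, so rows that repeat a pose let the fingers close. It gives the time, the measured TCP pose, the force and the opening at its end, in the units of the state.
- monitor.observe(): the state, without advancing time (a new reading comes with each control period).
- optics.capture(name): name is "scene" or "side" or "wrist"; returns the picture (420x560x3 uint8, red, green, blue); there is no depth.
- optics.camera_info(name): a dict with "vfov" (degrees; the focal length in pixels is half the picture's height over the tangent of half this angle, whatever the lens; pixels are square), "cx", "cy" (the principal point, pixels), "view" (4x4, takes a point from world to camera coordinates). Camera axes: x right, y up, looking along -z (the intrinsics and any distortion apply to the point x, -y, -z); pixel columns grow to the right and rows downward; lengths in mm; the calibration is good to about 2 mm. The wrist camera is an equidistant fisheye: a pixel r from the principal point sees the ray r / f radians off the axis. A picture is of the moment at which its call begins: read the wrist's pose just before it. camera_info takes no time and is no camera call; for the wrist camera it gives the pose at the moment of the call.
- ctrl.sign_off(): hands the job in, once; it reports no verdict.
The state is a dict: "t": time; "joint_positions": joint angles; "dq": joint speeds; "joint_efforts": joint torques, N m; "eef_pos": TCP position; "eef_rot": TCP orientation; "ft_force": force on the tool from outside, world axes, zero at the start; "torque": the same for the moment, N m; "finger_gap": finger opening in mm.
Only numpy, scipy, OpenCV 4.12 (cv2) and the standard library are available. Lean on these libraries where they do the work, as an engineer would, in place of code of your own. Each camera call takes 0.05 s, during which the arm holds its last target. There are 200 camera calls.

TASK

The sensor kit should be four rectangular white sensor boxes, one in each bay of the grey tray. Lift the retaining plate straight up off its two dowels, keeping it level, and lay it gently in the middle of the cork mat along it; then take the round sensor that was packed by mistake to the middle of the white returns tray, standing upright, and fill every bay that lacks a box with one from the stock on the black rubber mat, lying flat and square in its bay.

Things in the scene. Friction and masses are not known exactly. Their poses are not given: they have to be found in the camera images.
- kit_tray: fixed grey plastic kit tray, 174 (own x) x 244 (own y) mm, origin under its centre on the bench. Floor 6 mm thick; 2 x 2 bays, each 64 (x) x 84 (y) mm inside, ribs and rims to 14 mm above the bench. At own x = 0, y = +/-104 mm a 24 mm round standoff, top 40 mm above the bench, carries a steel dowel 10 mm in diameter and 18 mm tall (top at 58 mm)
- plate_grip (a point): centre of the bar handle on top of the retaining plate, 36 mm above the plate's underside; axes as the plate's. The black bar runs along own y: 120 mm long, 18 mm wide (x), 14 mm tall, with 23 mm free between it and the plate; round posts at y = +/-45 mm hold it
- mat_top (a point): centre of the top face of the fixed cork mat, 244 (own x) x 120 (own y) mm, 3 mm thick, where the plate is laid with its long side along the mat's long side (either way round)
- returns_in (a point): centre of the inner floor (4 mm above the bench) of the fixed white returns tray, 120 x 120 mm outside, 112 mm inside, rim 14 mm above the bench
- round_kit_c (a point): the wrong part in the kit: a round white sensor, 62 mm in diameter, 30 mm tall (straight side up to 24 mm, low domed top), 0.09 kg, in one of the bays; point: its centre, 15 mm above its underside
- round_stock_c (a point): a second round white sensor, the same as the wrong one, standing among the stock; not needed; point: its centre, 15 mm above its underside
- plate: loose aluminium retaining plate, 84 (own x) x 236 (own y) x 6 mm, about 0.35 kg, origin at the centre of its underside. Its two 12 mm holes at own y = +/-104 mm sit over the tray's dowels: at the start it lies on the standoffs, axes along the tray's, over the inner parts of all bays. Raised 20 mm it is clear of the dowels
- bay0 (a point): centre of the floor of the tray's bay on its own -x, +y side (floor 6 mm above the bench), axes as the tray's; a box lies in it with its own x along the tray's x (either way round)
- bay1 (a point): centre of the floor of the tray's bay on its own -x, -y side (floor 6 mm above the bench), axes as the tray's; a box lies in it with its own x along the tray's x (either way round)
- bay2 (a point): centre of the floor of the tray's bay on its own +x, +y side (floor 6 mm above the bench), axes as the tray's; a box lies in it with its own x along the tray's x (either way round)
- bay3 (a point): centre of the floor of the tray's bay on its own +x, -y side (floor 6 mm above the bench), axes as the tray's; a box lies in it with its own x along the tray's x (either way round)
- box_k1_c (a point): white rectangular sensor box 55 (own x) x 75 (own y) x 32 mm tall, 0.09 kg, upright; point: its centre, 16 mm above its underside. A right part that may already be in a bay of the kit (may be absent)
- box_k2_c (a point): white rectangular sensor box 55 (own x) x 75 (own y) x 32 mm tall, 0.09 kg, upright; point: its centre, 16 mm above its underside. A right part that may already be in a bay of the kit (may be absent)
- box_k3_c (a point): white rectangular sensor box 55 (own x) x 75 (own y) x 32 mm tall, 0.09 kg, upright; point: its centre, 16 mm above its underside. A right part that may already be in a bay of the kit (may be absent)
- box_s1_c (a point): white rectangular sensor box 55 (own x) x 75 (own y) x 32 mm tall, 0.09 kg, upright; point: its centre, 16 mm above its underside. A right part in stock, at first on the thin (2 mm) black rubber mat to the right, at any yaw within 0.3 rad of the mat's
- box_s2_c (a point): white rectangular sensor box 55 (own x) x 75 (own y) x 32 mm tall, 0.09 kg, upright; point: its centre, 16 mm above its underside. A right part in stock, at first on the thin (2 mm) black rubber mat to the right, at any yaw within 0.3 rad of the mat's
- box_s3_c (a point): white rectangular sensor box 55 (own x) x 75 (own y) x 32 mm tall, 0.09 kg, upright; point: its centre, 16 mm above its underside. A right part in stock, at first on the thin (2 mm) black rubber mat to the right, at any yaw within 0.3 rad of the mat's
- stock_mat: fixed black rubber mat, 200 x 200 mm, 2 mm thick, on which the stock stands; origin at the centre of its underside

How it is judged:
By the outcome, as a careful person would: the job done as asked, in the order asked, and still so for the second after the job is handed in, with the robot touching nothing.
Of box_k1, box_k2, box_k3 only 1 to 2 are there at a start; the rules pass over those that are not, and their reading is None.
At some moment in a run one of box_s1, box_s2, box_s3 may be knocked a few centimetres aside while the robot is not near it.
It also fails if it takes over 208 s, if anything falls off the work surface, if the arm or the gripper's body presses on something with over 40 N, if the wrist force passes 120 N, or if a joint passes its speed limit or range.

## Working session

There is one attempt and no reset: what is moved stays moved. The work goes in short steps, Python scripts to look and compute and a tool call to move; the robot and the scene stay as the last step left them, time stands still between calls to the robot, and variables do not carry over. Pictures are saved under pics/ and viewed, about 12 in all and at most 16, crops included, and the job is handed in when it is done.

Besides the shell and the picture viewer there is one more tool, called by a JSON object that holds its "fn" and its "kwargs". carry_out: Moves the arm, as the interface text tells. Its arguments: {"type":"object","properties":{"moves":{"type":"array"}},"required":["moves"]}

```bash
ls; mkdir -p pics; cat > h.py <<'E'
import numpy as np, cv2
from workcell import monitor, optics, ctrl
from scipy.spatial.transform import Rotation as R
def cap(n):
    info=optics.camera_info(n); im=np.array(optics.capture(n)); return im,info
def save(im,f): cv2.imwrite('pics/'+f,cv2.cvtColor(im,cv2.COLOR_RGB2BGR))
def ray(px,info,fish=False,H=420):
    f=H/2/np.tan(np.radians(info['vfov'])/2)
    u,v=(px[0]-info['cx']),(px[1]-info['cy'])
    if fish:
        r=np.hypot(u,v); th=r/f; s=np.sin(th)/max(r,1e-9); d=np.array([u*s,v*s,np.cos(th)])
    else: d=np.array([u/f,v/f,1.])
    V=np.array(info['view']); d=d*[1,-1,-1]
    return -V[:3,:3].T@V[:3,3], V[:3,:3].T@d
def onz(px,info,z,fish=False):
    o,d=ray(px,info,fish); return o+d*(z-o[2])/d[2]
def proj(p,info,fish=False,H=420):
    f=H/2/np.tan(np.radians(info['vfov'])/2)
    V=np.array(info['view']); c=(V[:3,:3]@np.asarray(p,float)+V[:3,3])*[1,-1,-1]
    if fish:
        rr=np.hypot(c[0],c[1]); th=np.arctan2(rr,c[2]); k=f*th/max(rr,1e-9); return np.array([info['cx']+c[0]*k,info['cy']+c[1]*k])
    return np.array([info['cx']+f*c[0]/c[2],info['cy']+f*c[1]/c[2]])
def st():
    s=monitor.observe(); r=R.from_quat(s['eef_rot']).as_matrix()
    print('t',round(s['t'],2),'tcp',np.round(s['eef_pos'],1),'x',np.round(r[:,0],3),'y',np.round(r[:,1],3),'z',np.round(r[:,2],3),'F',np.round(s['ft_force'],1),'gap',round(s['finger_gap'],1)); return s
def go(p,yaw=None):
    """shift (cm, tool axes) and turn for TCP target p; yaw = world angle of the tool's y axis (mod pi)"""
    s=st(); r=R.from_quat(s['eef_rot']).as_matrix()
    d=r.T@(np.array(p,float)-s['eef_pos'])/10; out=list(np.round(d,2))
    if yaw is not None:
        cur=np.arctan2(r[1,1],r[0,1]); dy=(yaw-cur+np.pi/2)%np.pi-np.pi/2
        out.append(round(-dy,3)) # tool z down
    print('shift',out,'q7',round(s['joint_positions'][6],2),'tilt',np.round(r[:2,2],4))
E
python3 - <<'E'
from h import *
for n in ['scene','side','wrist']:
    im,i=cap(n); save(im,n+'0.png'); print(n,i['vfov'],i['cx'],i['cy'],np.round(i['view'],3).tolist())
st()
E
```

```text
pics
scene 50.06424527151102 281.0200114349654 216.48891992456535 [[-0.751, -0.66, -0.013, 332.684], [0.331, -0.394, 0.857, -308.235], [-0.571, 0.64, 0.515, -531.145], [0.0, 0.0, 0.0, 1.0]]
side 44.87615291629503 278.15120383219494 215.858754079285 [[-0.999, -0.047, -0.014, 569.381], [0.034, -0.869, 0.493, -196.699], [-0.035, 0.492, 0.87, -1070.753], [0.0, 0.0, 0.0, 1.0]]
wrist 65.70646984690485 276.86914813518945 205.82620468511078 [[0.236, -0.972, -0.001, -649.357], [0.932, 0.227, -0.283, 36.102], [0.275, 0.066, 0.959, -378.776], [0.0, 0.0, 0.0, 1.0]]
t 0.15 tcp [ 154.3 -630.9  230.6] x [0.971 0.237 0.   ] y [ 0.237 -0.971 -0.001] z [-0.     0.001 -1.   ] F [0.1 0.9 0.3] gap 85.6
```

```bash
cd pics; python3 -c "
import cv2,numpy as np
a=cv2.imread('scene0.png');b=cv2.imread('side0.png');c=cv2.imread('wrist0.png')
cv2.imwrite('all0.png',a)"
```

```text
(no output)
```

View pics/side0.png

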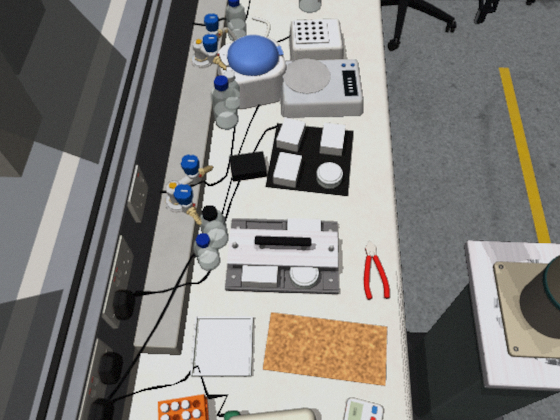

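View pics/scene0.png

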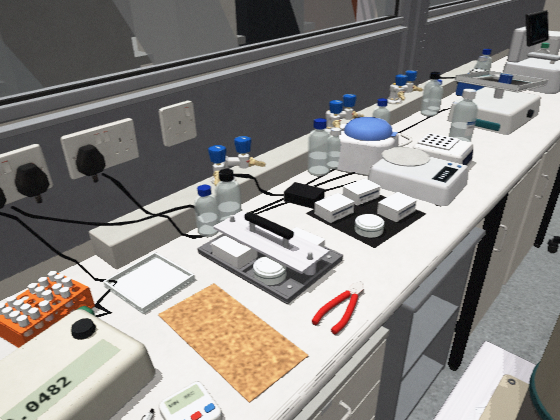

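The side view looks nearly straight down: kit tray about (283,255), stock mat (310,158), cork (327,347) and returns tray (224,346). I'll zoom in on the tray and stock.

```bash
python3 - <<'E'
import cv2
a=cv2.imread('pics/side0.png')[110:390,180:400]
cv2.imwrite('pics/side_crop.png',cv2.resize(a[:190],None,fx=3.2,fy=3.2,interpolation=cv2.INTER_CUBIC)[:600])
E
python3 - <<'E'
from h import *
im=cv2.cvtColor(cv2.imread('pics/side0.png'),cv2.COLOR_BGR2RGB); i=optics.camera_info('side')
hsv=cv2.cvtColor(im,cv2.COLOR_RGB2HSV)
def rep(name,m,z,box,amin=60):
    mm=np.zeros(m.shape,np.uint8); x0,y0,x1,y1=box; mm[y0:y1,x0:x1]=m[y0:y1,x0:x1]*255
    cs,_=cv2.findContours(mm,cv2.RETR_EXTERNAL,cv2.CHAIN_APPROX_NONE)
    for c in cs:
        if cv2.contourArea(c)<amin: continue
        P=np.array([onz(p[0],i,z)[:2] for p in c],np.float32)
        (cx,cy),(w,h),a=cv2.minAreaRect(P); print(name,cv2.boundingRect(c),np.round([cx,cy,w,h,a],1))
H,S,V=[hsv[...,k].astype(int) for k in range(3)]
rep('cork',(S>90)&(H<25),3,(255,305,395,390),500)
rep('black',(V<50),2,(262,115,358,200),500)
rep('bar',(V<60),83,(240,225,330,255),100)
rep('white',(V>200)&(S<25),34,(268,112,352,194),60)
g=V[:, :]; print(V[255,225:345:3]); print(S[255,225:345:3]); print(V[215:300:2,240]); print(V[345,185:262:3])
E
```

```text
cork (263, 313, 124, 72) [468.6 101.3 118.8 242.8  85.1]
black (262, 124, 91, 72) [ 523.2 -373.5  196.3  229.4   84.7]
bar (255, 237, 56, 12) [564.7 -94.2  24.  116.1  89.5]
white (268, 188, 46, 6) [ 552.8 -253.3  104.7   13.8    2.2]
white (318, 163, 23, 20) [ 462.9 -307.7   52.4   55.     0.5]
white (274, 153, 27, 27) [ 563.2 -323.1   71.3   51.3   79.9]
white (268, 129, 7, 32) [ 605.5 -386.2   15.    95.1    2.9]
white (268, 112, 84, 36) [ 514.7 -436.6   98.3  213.1   86.9]
[220 221 221 219 219 218 217 221 219 217 218 220 218 218 220 221 221 218
 217 219 219 217 221 218 220 223 220 223 222 222 222 221 224 223 225 223
 224 224 142 174]
[ 8  6  6  6  5  6  5  6  5  6  7  6  4  9  6  7  5  5  2  3  5  6  6  4
  3  6  3  5  6  2  3  5  5  5  6  5  6  5 13 12]
[220 223 116  98 109 107  92 202 221 219 220 222 226 223 226 220 220 219
 217 221 218 218 218 219 188  58  41  96 110 111 107 100 103 100  92  92
  92  79 171 222 221 221 220]
[220 218 219 182 224 223 223 224 222 225 223 223 224 224 224 223 223 224
 224 222 223 223 188 204 219 220]
```

View pics/side_crop.png

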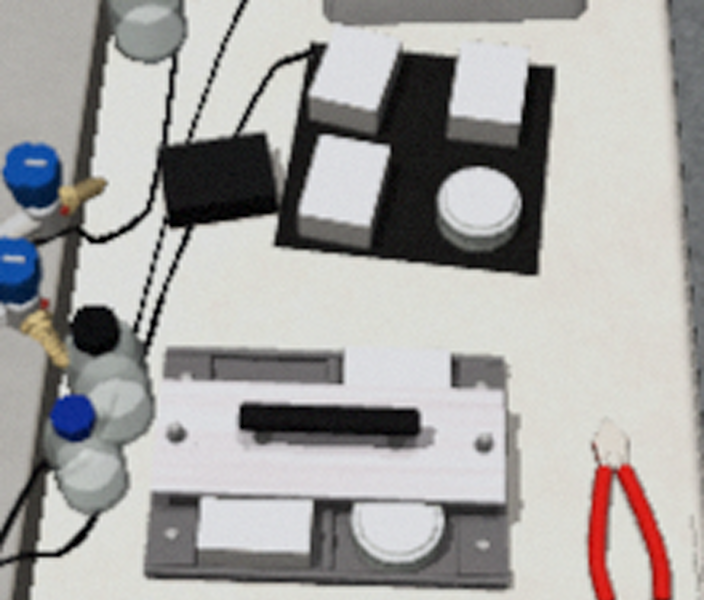

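```bash
python3 - <<'E'
from h import *
s=st(); i=optics.camera_info('wrist'); V=np.array(i['view']); r=R.from_quat(s['eef_rot']).as_matrix()
c=-V[:3,:3].T@V[:3,3]; print('cam in tool',r.T@(c-s['eef_pos']),'look in tool',r.T@-V[2,:3], 'right',r.T@V[0,:3])
i=optics.camera_info('side')
for n,p,z in [('plate TL',(229,228),46),('dowelL',(235,245),58),('dowelR',(331,248),58),('bottle cap blue',(203,240),120),('bottle base',(211,265),0),('blackcap',(210,212),120),('ret',(224,346),14)]: print(n,onz(p,i,z).round(0))
go([480,-250,330],np.pi/2)
E
```

```text
t 0.15 tcp [ 154.3 -630.9  230.6] x [0.971 0.237 0.   ] y [ 0.237 -0.971 -0.001] z [-0.     0.001 -1.   ] F [0.1 0.9 0.3] gap 85.6
cam in tool [ 7.17137840e+01  8.35450231e-02 -1.42459297e+02] look in tool [-2.82803258e-01  4.42414729e-04  9.59177836e-01] right [-1.12927848e-03  9.99999047e-01 -7.94198856e-04]
plate TL [ 685. -142.   46.]
dowelL [666. -95.  58.]
dowelR [461. -96.  58.]
bottle cap blue [724. -74. 120.]
bottle base [723. -72.   0.]
blackcap [ 717. -139.  120.]
ret [674. 111.  14.]
t 0.15 tcp [ 154.3 -630.9  230.6] x [0.971 0.237 0.   ] y [ 0.237 -0.971 -0.001] z [-0.     0.001 -1.   ] F [0.1 0.9 0.3] gap 85.6
shift [np.float64(40.69), np.float64(-29.28), np.float64(-9.9), np.float64(0.24)] q7 -0.02 tilt [-0.0003  0.0014]
```

{"fn": "carry_out", "kwargs": {"moves": [8.5,4,-3,-2,-0.18,8.5,8,-6,-4,-0.36,8.5,12,-9,-6,-0.54,8.5,16,-12,-8,-0.72,8.5,20,-15,-10,-0.9]}}

```text
t: 0.78
eef_pos: [313.8, -436.4, 331.4]
eef_rot: [0.84, 0.542, 0.0, -0.001]
ft_force: [1.0, 0.5, -0.2]
finger_gap: 84.8
```

```bash
python3 - <<'E'
from h import *
go([480,-215,350],np.pi/2); print(np.round(monitor.observe()['joint_positions'],2))
E
```

```text
t 0.78 tcp [ 313.8 -436.4  331.4] x [0.412 0.911 0.001] y [ 0.911 -0.412 -0.001] z [-0.001  0.001 -1.   ] F [ 1.   0.5 -0.2] gap 84.8
shift [np.float64(27.03), np.float64(6.01), np.float64(-1.84), np.float64(1.146)] q7 0.37 tilt [-0.0005  0.0014]
[ 1.06  0.37 -0.23  1.69  0.09  1.1   0.37]
```

{"fn": "carry_out", "kwargs": {"moves": [8.5,5.4,1.2,-0.4,-0.18,8.5,10.8,2.4,-0.8,-0.36,8.5,16.2,3.6,-1.2,-0.54,8.5,21.6,4.8,-1.6,-0.72,8.5,27,6,-1.8,-0.9]}}

```text
t: 1.4
eef_pos: [480.5, -213.8, 349.8]
eef_rot: [0.519, 0.855, 0.0, -0.0]
ft_force: [0.0, -0.3, 0.5]
finger_gap: 85.3
```

{"fn": "carry_out", "kwargs": {"moves": [8.5,0,0,0,-0.18,8.5,0,0,0,-0.36,8.5,0,0,0,-0.54,8.5,0,0,0,-0.72,8.5,0,0,0,-0.9]}}

```text
t: 2.02
eef_pos: [480.2, -213.9, 349.6]
eef_rot: [0.092, 0.996, 0.0, -0.001]
ft_force: [-0.7, -0.0, 0.1]
finger_gap: 85.1
```

{"fn": "carry_out", "kwargs": {"moves": [8.5,0,0,0,-0.15,8.5,0,0,0,-0.15]}}

```text
t: 2.28
eef_pos: [480.0, -214.0, 349.2]
eef_rot: [0.018, 1.0, 0.001, -0.001]
ft_force: [-0.0, 0.2, -1.1]
finger_gap: 84.7
```

```bash
python3 - <<'E'
from h import *
im,i=cap('wrist'); save(im,'w1.png'); s=st(); print(np.round(s['joint_positions'],2)); import pickle; pickle.dump(i,open('w1.pkl','wb'))
i=optics.camera_info('side')
E
```

```text
t 2.33 tcp [ 480.  -214.   349.3] x [-0.999  0.038  0.001] y [0.038 0.999 0.001] z [-0.001  0.001 -1.   ] F [-0.4 -0.8 -0.2] gap 85.2
[ 0.9   0.41 -0.78  1.68  0.31  1.18  1.58]
```

View pics/w1.png

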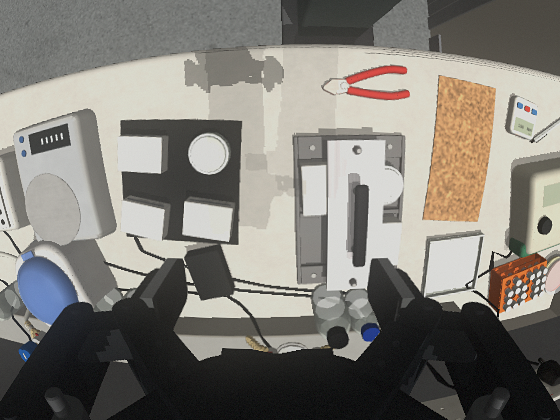

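The wrist picture shows the whole work area: tray about (350,210), dowels (357,150) and (352,282), cork (460,150), returns tray (453,265) and stock around (180,180). Next I'll measure from a view rectified onto given heights.

```bash
cat >> h.py <<'E'
def bird(im,info,z,x0,x1,y0,y1,s,fish=True):
    """rectified view on plane z: row = (x1-x)*s, col = (y1-y)*s"""
    xs=np.arange(x1,x0,-1/s); ys=np.arange(y1,y0,-1/s)
    m=np.array([[proj((x,y,z),info,fish) for y in ys] for x in xs],np.float32)
    return cv2.remap(im,m[...,0],m[...,1],cv2.INTER_CUBIC)
def rects(m,info,z,box,fish=True,amin=150):
    mm=np.zeros(m.shape,np.uint8); x0,y0,x1,y1=box; mm[y0:y1,x0:x1]=m[y0:y1,x0:x1]*255
    mm=cv2.morphologyEx(mm,cv2.MORPH_OPEN,np.ones((3,3)))
    for c in cv2.findContours(mm,cv2.RETR_EXTERNAL,cv2.CHAIN_APPROX_NONE)[0]:
        if cv2.contourArea(c)<amin: continue
        P=np.array([onz(p[0],info,z,fish)[:2] for p in c],np.float32)
        (cx,cy),(w,h),a=cv2.minAreaRect(P)
        if w<h: w,h,a=h,w,a+90
        print(cv2.boundingRect(c),'c',np.round([cx,cy],1),'long,short',np.round([w,h],1),'long-axis deg',round((a+90)%180-90,1))
E
python3 - <<'E'
from h import *; import pickle
i=pickle.load(open('w1.pkl','rb')); im=cv2.cvtColor(cv2.imread('pics/w1.png'),cv2.COLOR_BGR2RGB)
H,S,V=[k.astype(int) for k in cv2.split(cv2.cvtColor(im,cv2.COLOR_RGB2HSV))]
print('cork');rects((S>80)&(H<25),i,3,(415,65,500,230))
print('bar');rects((V<60),i,83,(345,175,375,275))
print('stock tops');rects((V>217),i,34,(122,122,240,242))
for t in (205,225): print(t);rects((V>t),i,34,(122,122,240,242))
print('tray');rects((V<185),i,14,(288,125,410,293),amin=1000)
b=bird(im,i,14,420,760,-200,180,2); save(b,'b1.png'); print(b.shape)
for p in [(357,150),(352,282)]: print(onz(p,i,58,True).round(1))
print(V[170:182,122:240:4][[0,6]])
E
```

```text
cork
(423, 76, 73, 146) c [469.2  99.5] long,short [243.1 120. ] long-axis deg -4.9
bar
stock tops
205
(183, 203, 49, 38) c [ 563.7 -324.2] long,short [73.9 52.7] long-axis deg 79.1
(122, 201, 42, 41) c [ 566.2 -432.3] long,short [72.1 70.6] long-axis deg 78.6
(190, 138, 35, 33) c [ 461.7 -314. ] long,short [50.5 46.6] long-axis deg 86.2
(122, 137, 39, 36) c [ 454.4 -417.9] long,short [64.7 52.9] long-axis deg 83.6
225
tray
(347, 258, 63, 35) c [681.4 -38.5] long,short [119.7  67.9] long-axis deg 84.2
(346, 173, 23, 94) c [580.3 -90.1] long,short [158.7  34.8] long-axis deg 0.3
(288, 127, 117, 166) c [ 568.6 -107.7] long,short [278.4 178.3] long-axis deg -2.9
(680, 760, 3)
[ 460.5 -104.    58. ]
[ 663.6 -104.1   58. ]
[[222 223 221 219 218 216 214 214 214 215  89  90  67  64  62  60  64  62
   58 224 196 216 217 193 192  54  68  64  64  61]
 [ 60  71  69  71  67  68  69  67  63  66  65  62  63  63  63  63  63  60
   62  63  61  63  61  64  60  65  63  68  65  63]]
```

View pics/b1.png

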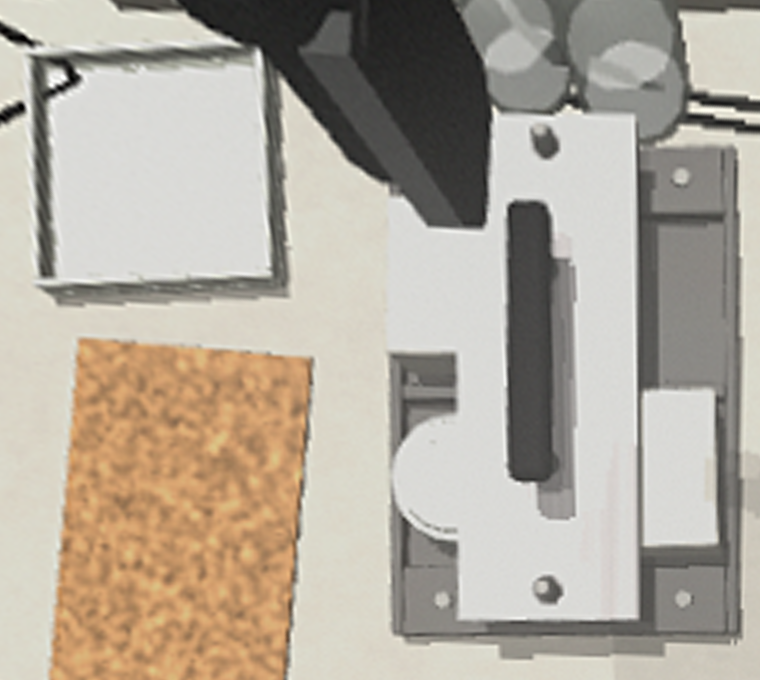

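```bash
python3 - <<'E'
from h import *; import pickle
i=pickle.load(open('w1.pkl','rb')); im=cv2.cvtColor(cv2.imread('pics/w1.png'),cv2.COLOR_BGR2RGB)
j=optics.camera_info('side')
V=np.array(j['view']);print('side cam',-V[:3,:3].T@V[:3,3]); V=np.array(i['view']);print('wrist cam',-V[:3,:3].T@V[:3,3])
for P in [(687.5,-15.5,14),(443.5,-15.5,14),(687.5,-189,14),(443.5,-189,14),(461.5,-102,58),(669.5,-102,58),(565.5,-103,83)]: print(P,'side px',proj(P,j).round(1),'wrist px',proj(P,i,True).round(1))
Vv=im.max(2); print(Vv[225,335:385])
rects(Vv<75,i,83,(335,170,385,280))
E
```

```text
side cam [ 538.03438093  382.66368645 1036.0912148 ]
wrist cam [ 407.6399484  -211.81020295  491.78188042]
(687.5, -15.5, 14) side px [223.7 287.2] wrist px [394.5 277.5]
(443.5, -15.5, 14) side px [337.8 291.6] wrist px [404.9 135.6]
(687.5, -189, 14) side px [231.2 216.8] wrist px [296.3 284.1]
(443.5, -189, 14) side px [337.  220.4] wrist px [293.  136.2]
(461.5, -102, 58) side px [330.8 245.7] wrist px [358.4 150.7]
(669.5, -102, 58) side px [233.8 242.2] wrist px [353.  285.2]
(565.5, -103, 83) side px [282.1 238.2] wrist px [360.1 228.8]
[217 217 217 217 216 218 216 215 217 217 218 221 170 133 133 118 121 122
 118  68  66  68  70  75  75  76  75  75  75  74  73  65 112 228 220 218
 218 218 218 218 218 218 218 219 218 217 217 217 219 219]
(369, 259, 16, 21) c [630.5 -72.5] long,short [34.6 24.4] long-axis deg -1.2
(353, 193, 13, 73) c [ 568.2 -104.4] long,short [107.8  17.6] long-axis deg 2.9
```

```bash
python3 - <<'E'
from h import *
go([566,-103.5,170],np.pi/2)
E
```

```text
t 2.33 tcp [ 480.  -214.   349.3] x [-0.999  0.038  0.001] y [0.038 0.999 0.001] z [-0.001  0.001 -1.   ] F [-0.4 -0.8 -0.2] gap 85.2
shift [np.float64(-8.2), np.float64(11.35), np.float64(17.93), np.float64(-0.038)] q7 1.58 tilt [-0.0014  0.0014]
```

{"fn": "carry_out", "kwargs": {"moves": [6,-2,2.8,4.5,-0.01,6,-4,5.6,9,-0.02,6,-6.2,8.4,13.5,-0.038,6,-8.2,11.35,17.9,-0.038,6,-8.2,11.35,17.9,-0.038]}}

```text
t: 2.95
eef_pos: [565.0, -99.8, 167.1]
eef_rot: [-0.002, 1.0, 0.002, -0.003]
ft_force: [-0.3, -0.2, 0.3]
finger_gap: 60.4
```

```bash
python3 - <<'E'
from h import *; import pickle
im,i=cap('wrist'); save(im,'w2.png'); pickle.dump(i,open('w2.pkl','wb')); st()
V=im.max(2)
cv2.imwrite('pics/w2m.png',(V<85)*255)
rects(V<80,i,83,(200,60,360,400))
go([566,-103.5,57],np.pi/2)
E
```

```text
t 3.0 tcp [ 565.4 -102.   168.9] x [-1.    -0.001  0.005] y [-0.001  1.     0.002] z [-0.005  0.002 -1.   ] F [-0.  -0.   0.8] gap 60.0
(200, 252, 160, 148) c [684.1 -95.7] long,short [176.1 168.4] long-axis deg -0.4
(263, 131, 25, 152) c [ 563.7 -101. ] long,short [117.2  17.1] long-axis deg 0.5
t 3.0 tcp [ 565.4 -102.   168.9] x [-1.    -0.001  0.005] y [-0.001  1.     0.002] z [-0.005  0.002 -1.   ] F [-0.  -0.   0.8] gap 60.0
shift [np.float64(-0.11), np.float64(-0.18), np.float64(11.19), np.float64(0.001)] q7 1.21 tilt [-0.0045  0.0022][ WARN:0@1.424] global loadsave.cpp:1063 imwrite_ Unsupported depth image for selected encoder is fallbacked to CV_8U.
```

View pics/w2.png

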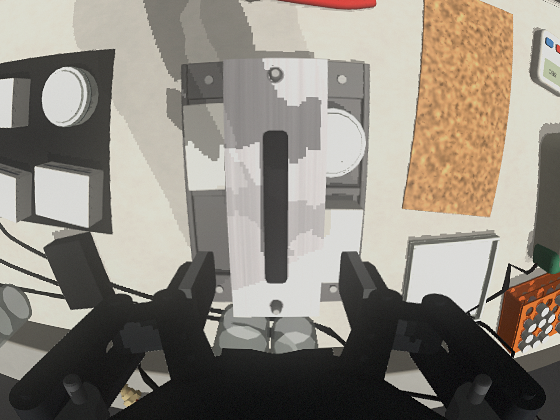

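The bar lies at pixels (263–288, 131–283) and the dowels at (276,73) and (276,307). The bar centre is about (564.5,-101.5), aligned with x. Now I'll descend and grip.

{"fn": "carry_out", "kwargs": {"moves": [6,0,0,3,0,6,0,0,6,0,6,0,0.03,9,0,6,0,0.03,11.1,0,6,0,0.03,11.1,0]}}

```text
t: 3.62
eef_pos: [564.3, -103.2, 58.0]
eef_rot: [0.001, 1.0, 0.0, -0.003]
ft_force: [0.3, 0.5, -0.0]
finger_gap: 60.4
```

```bash
python3 - <<'E'
from h import *; import pickle
i=pickle.load(open('w2.pkl','rb'))
for p in [(276,73),(276,307)]: print(onz(p,i,58,True).round(1))
go([564.5,-101.7,57],np.pi/2)
E
```

```text
[ 461.3 -100.6   58. ]
[ 663.3 -100.4   58. ]
t 3.62 tcp [ 564.3 -103.2   58. ] x [-1.     0.002  0.006] y [0.002 1.    0.001] z [-0.006  0.001 -1.   ] F [ 0.3  0.5 -0. ] gap 60.4
shift [np.float64(-0.02), np.float64(0.15), np.float64(0.1), np.float64(-0.002)] q7 1.1 tilt [-0.0057  0.0009]
```

{"fn": "carry_out", "kwargs": {"moves": [4,0,0.1,0.1,0,3,0,0.1,0.1,0,2,0,0.1,0.1,0,1,0,0.1,0.1,0,1,0,0.1,0.1,0]}}

```text
t: 4.25
eef_pos: [564.9, -101.4, 57.9]
eef_rot: [0.0, 1.0, 0.001, -0.002]
ft_force: [-1.1, 2.2, 6.3]
finger_gap: 17.2
```

{"fn": "carry_out", "kwargs": {"moves": [0.5,0,0,0,0,0.5,0,0,0,0,0.5,0,0,0,0,0.5,0,0,0,0]}}

```text
t: 4.75
eef_pos: [564.9, -101.4, 58.0]
eef_rot: [0.0, 1.0, 0.001, -0.002]
ft_force: [-0.1, 0.9, 2.5]
finger_gap: 17.1
```

```bash
python3 - <<'E'
from h import *
s=st(); print(np.round(s['torque'],2))
E
```

```text
t 4.75 tcp [ 564.9 -101.4   58. ] x [-1.     0.001  0.004] y [0.001 1.    0.001] z [-0.004  0.001 -1.   ] F [-0.1  0.9  2.5] gap 17.1
[0.16 0.08 0.13]
```

{"fn": "carry_out", "kwargs": {"moves": [0.5,0,0,-0.5,0,0.5,0,0,-1,0,0.5,0,0,-1.6,0,0.5,0,0,-2.2,0,0.5,0,0,-3,0]}}

```text
t: 5.38
eef_pos: [564.9, -101.5, 88.4]
eef_rot: [0.0, 1.0, 0.001, -0.002]
ft_force: [0.2, -0.1, -3.4]
finger_gap: 17.0
```

{"fn": "carry_out", "kwargs": {"moves": [0.5,0,0,-1,0,0.5,0,0,-3,0,0.5,0,0,-5,0,0.5,0,0,-7,0,0.5,0,0,-7,0]}}

```text
t: 6.0
eef_pos: [566.5, -101.5, 160.2]
eef_rot: [0.0, 1.0, 0.0, -0.0]
ft_force: [0.7, 0.8, -5.5]
finger_gap: 17.1
```

```bash
python3 - <<'E'
from h import *; import pickle
im,i=cap('wrist'); save(im,'w3.png'); pickle.dump(i,open('w3.pkl','wb'));a,_=cap('side'); save(a,'s3.png'); 
go([469,99.8,150],np.pi/2-np.radians(4.9))
E
```

```text
t 6.1 tcp [ 564.9 -101.7  158.2] x [-1.     0.001  0.005] y [0.001 1.    0.001] z [-0.005  0.001 -1.   ] F [-0.6 -0.4 -3.9] gap 16.7
shift [np.float64(9.61), np.float64(20.14), np.float64(0.89), np.float64(0.084)] q7 1.2 tilt [-0.0049  0.0009]
```

View pics/w3.png

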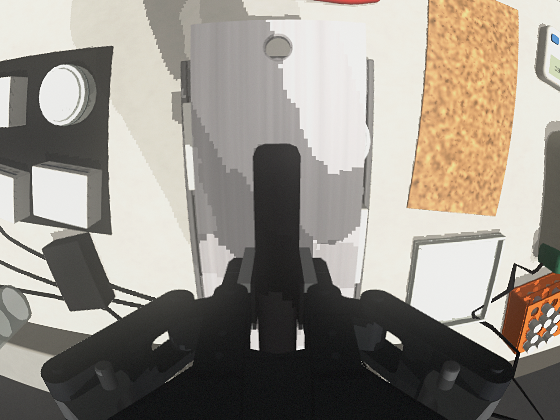

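The plate hangs level from the gripper, with the near hole at (278,47). I'll work out the plate's offset from the tool and head for the cork.

{"fn": "carry_out", "kwargs": {"moves": [0.5,1.9,4,0,0.02,0.5,3.8,8,0,0.04,0.5,5.7,12,0,0.06,0.5,7.6,16,0,0.084,0.5,9.6,20.1,0,0.084]}}

```text
t: 6.72
eef_pos: [467.9, 100.3, 158.1]
eef_rot: [0.043, 0.999, 0.0, -0.003]
ft_force: [0.4, 0.3, -4.2]
finger_gap: 16.6
```

{"fn": "carry_out", "kwargs": {"moves": [0.5,0,0,0,0,0.5,0,0,0,0]}}

```text
t: 6.98
eef_pos: [467.5, 99.9, 157.5]
eef_rot: [0.042, 0.999, -0.0, -0.004]
ft_force: [-0.1, -0.3, -4.3]
finger_gap: 16.8
```

```bash
python3 - <<'E'
from h import *; import pickle
j=pickle.load(open('w3.pkl','rb')); print('hole',onz((278,47),j,146,True).round(1), 'edge',onz((278,20),j,146,True).round(1),'edges at row100',onz((190,100),j,146,True).round(1),onz((369,100),j,146,True).round(1),'bar',onz((253,200),j,183,True).round(1),onz((300,200),j,183,True).round(1),onz((276,145),j,183,True).round(1))
im,i=cap('wrist'); save(im,'w4.png'); pickle.dump(i,open('w4.pkl','wb'))
H,S,V=[k.astype(int) for k in cv2.split(cv2.cvtColor(im,cv2.COLOR_RGB2HSV))]
rects((S>80)&(H<25),i,3,(0,0,560,420))
go([469,99.8,150],np.pi/2-np.radians(4.9))
E
```

```text
hole [ 462.2 -101.1  146. ] edge [ 448.4 -101.   146. ] edges at row100 [ 486.8 -143.8  146. ] [486.9 -56.9 146. ] bar [ 527.1 -110.9  183. ] [527.2 -92.9 183. ] [ 506.1 -102.   183. ]
(69, 103, 89, 26) c [378.6 -59. ] long,short [105.2  17.8] long-axis deg 88.8
(66, 66, 85, 50) c [347.  -62.2] long,short [105.2  18.2] long-axis deg -76.9
t 7.03 tcp [467.9  99.3 157.6] x [-0.996  0.086  0.007] y [ 0.086  0.996 -0.001] z [-0.007 -0.    -1.   ] F [-0.8 -0.3 -4.9] gap 17.0
shift [np.float64(-0.11), np.float64(0.06), np.float64(0.76), np.float64(-0.001)] q7 0.7 tilt [-0.0072 -0.0003]
```

View pics/w4.png

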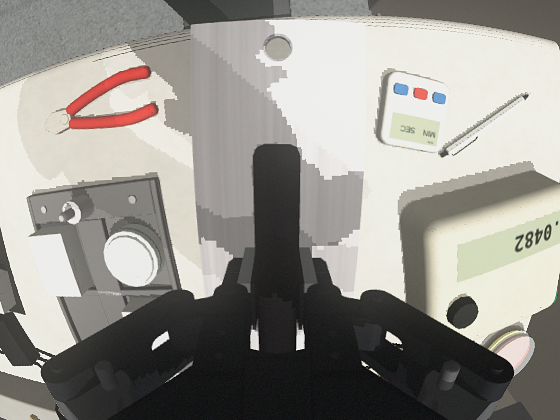

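{"fn": "carry_out", "kwargs": {"moves": [0.5,0,0,3,0,0.5,0,0,6,0,0.5,0,0,9,0,0.5,0,0.05,11.5,0,0.5,0,0.05,12.6,0]}}

```text
t: 7.65
eef_pos: [466.9, 98.3, 30.1]
eef_rot: [0.044, 0.999, -0.001, -0.004]
ft_force: [-0.3, 0.6, -4.2]
finger_gap: 16.8
```

{"fn": "carry_out", "kwargs": {"moves": [0.5,0,0,0,0,0.5,0,0,0,0]}}

```text
t: 7.9
eef_pos: [467.6, 98.0, 30.6]
eef_rot: [0.045, 0.999, -0.001, -0.004]
ft_force: [0.1, -0.1, -3.9]
finger_gap: 16.9
```

```bash
python3 - <<'E'
from h import *
go([467.8,99.9,21.5],np.pi/2-np.radians(4.9))
E
```

```text
t 7.9 tcp [467.6  98.   30.6] x [-0.996  0.089  0.008] y [ 0.089  0.996 -0.002] z [-0.008 -0.001 -1.   ] F [ 0.1 -0.1 -3.9] gap 16.9
shift [np.float64(-0.01), np.float64(0.19), np.float64(0.91), np.float64(-0.004)] q7 0.49 tilt [-0.0079 -0.0012]
```

{"fn": "carry_out", "kwargs": {"moves": [0.5,0,0.2,0.3,0,0.5,0,0.2,0.55,0,0.5,0,0.2,0.7,0,0.5,0,0.2,0.8,0,0.5,0,0.2,0.8,0]}}

```text
t: 8.52
eef_pos: [467.6, 100.0, 22.6]
eef_rot: [0.045, 0.999, -0.001, -0.004]
ft_force: [-0.4, -0.3, -4.0]
finger_gap: 17.1
```

{"fn": "carry_out", "kwargs": {"moves": [0.5,0,0,0.08,0,0.5,0,0,0.15,0,0.5,0,0,0.2,0]}}

```text
t: 8.9
eef_pos: [467.7, 100.4, 21.1]
eef_rot: [0.044, 0.999, -0.001, -0.004]
ft_force: [-2.4, 1.7, 7.4]
finger_gap: 16.9
```

Contact is made gently, so I release and rise.

{"fn": "carry_out", "kwargs": {"moves": [2.5,0,0,0,0,4,0,0,0,0,4,0,0,0,0,4,0,0,0,0]}}

```text
t: 9.4
eef_pos: [467.7, 100.3, 21.0]
eef_rot: [0.044, 0.999, -0.001, -0.004]
ft_force: [-0.4, -0.2, 0.3]
finger_gap: 39.9
```

{"fn": "carry_out", "kwargs": {"moves": [4,0,0,-2,0,4,0,0,-5,0,4,0,0,-10,0,4,0,0,-15,0,4,0,0,-20,0]}}

```text
t: 10.02
eef_pos: [468.9, 100.3, 222.6]
eef_rot: [0.044, 0.999, -0.001, -0.004]
ft_force: [0.5, 0.3, -0.0]
finger_gap: 40.2
```

```bash
python3 - <<'E'
from h import *
go([520,-90,270],np.pi/2)
E
```

```text
t 10.03 tcp [468.9 100.3 222.6] x [-0.996  0.089  0.008] y [ 0.089  0.996 -0.002] z [-0.008 -0.001 -1.   ] F [ 0.5  0.3 -0. ] gap 40.2
shift [np.float64(-6.74), np.float64(-18.51), np.float64(-4.76), np.float64(-0.089)] q7 0.78 tilt [-0.0078 -0.0012]
```

{"fn": "carry_out", "kwargs": {"moves": [7,-1.7,-4.5,-1.2,-0.02,7,-3.4,-9,-2.4,-0.04,7,-5,-13.5,-3.6,-0.06,7,-6.7,-18.5,-4.8,-0.089,7,-6.7,-18.5,-4.8,-0.089]}}

```text
t: 10.65
eef_pos: [520.2, -95.2, 270.4]
eef_rot: [0.004, 1.0, -0.002, -0.004]
ft_force: [-0.2, 0.1, -0.4]
finger_gap: 70.2
```

```bash
python3 - <<'E'
from h import *; import pickle
im,i=cap('wrist'); save(im,'w5.png'); pickle.dump(i,open('w5.pkl','wb')); st()
b=bird(im,i,14,400,720,-220,160,2); save(b,'b5.png')
a,_=cap('side'); save(a,'s5.png')
E
```

```text
t 10.7 tcp [519.5 -92.1 270.2] x [-1.     0.005  0.008] y [ 0.005  1.    -0.001] z [-0.008 -0.001 -1.   ] F [ 1.   1.  -0.3] gap 70.2
```

View pics/b5.png

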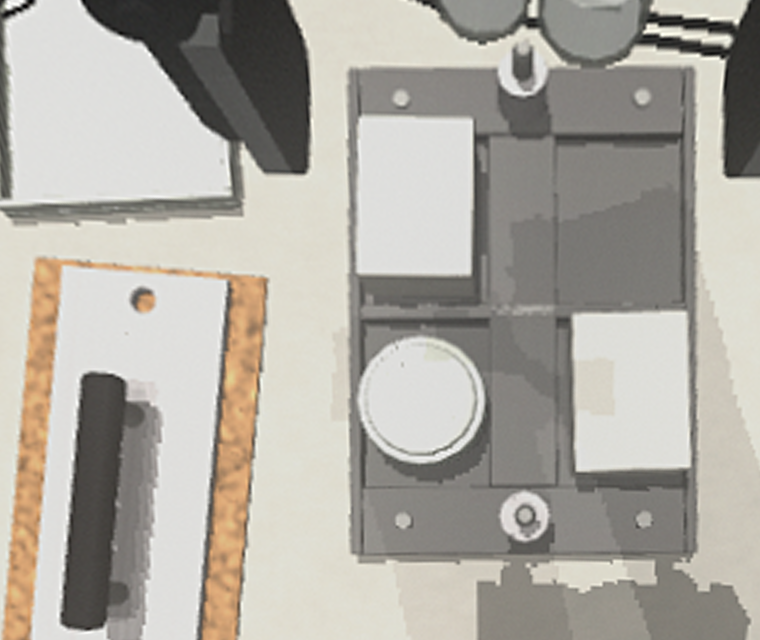

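The plate lies well on the cork. The empty bay is far right (centre ≈ (611,-150.5)) and the round sensor is in the near-left bay at bird pixel (422,400), ≈ (517,-53). I'll go to it.

```bash
python3 - <<'E'
from h import *; import pickle
i=pickle.load(open('w5.pkl','rb')); im=cv2.cvtColor(cv2.imread('pics/w5.png'),cv2.COLOR_BGR2RGB)
b=bird(im,i,30,470,570,-110,0,3); g=cv2.cvtColor(b,cv2.COLOR_RGB2GRAY)
m=(g>195).astype(np.uint8); 
for c in cv2.findContours(m,cv2.RETR_EXTERNAL,cv2.CHAIN_APPROX_NONE)[0]:
    if cv2.contourArea(c)>3000:
        (x,y),r=cv2.minEnclosingCircle(c); print('circle x,y,r',570-y/3,0-x/3,r/3)
go([517,-53,70],np.pi/2); 
E
```

```text
circle x,y,r 517.4202880859375 -52.086954752604164 30.2177734375
circle x,y,r 520.1666666666666 -8.833333333333334 50.610198974609375
t 10.75 tcp [519.2 -90.  270.1] x [-1.     0.001  0.008] y [ 0.001  1.    -0.001] z [-0.008 -0.001 -1.   ] F [-1.1  0.2 -0.6] gap 69.8
shift [np.float64(0.06), np.float64(3.71), np.float64(20.01), np.float64(-0.001)] q7 1.29 tilt [-0.0084 -0.0006]
```

{"fn": "carry_out", "kwargs": {"moves": [7.2,0.05,1.5,6,0,7.2,0.05,3,12,0,7.2,0.05,3.75,17,0,7.2,0.05,3.75,20,0,7.2,0.05,3.75,20,0]}}

```text
t: 11.38
eef_pos: [514.8, -50.6, 68.4]
eef_rot: [-0.001, 1.0, 0.0, -0.007]
ft_force: [-0.3, 0.1, 0.1]
finger_gap: 72.2
```

```bash
python3 - <<'E'
from h import *
go([517.4,-52.5,12.5],np.pi/2)
E
```

```text
t 11.38 tcp [514.8 -50.6  68.4] x [-1.    -0.002  0.014] y [-0.002  1.     0.   ] z [-0.014  0.    -1.   ] F [-0.3  0.1  0.1] gap 72.2
shift [np.float64(-0.33), np.float64(-0.19), np.float64(5.59), np.float64(0.002)] q7 0.97 tilt [-0.0136  0.0004]
```

{"fn": "carry_out", "kwargs": {"moves": [7.2,-0.3,-0.2,1.5,0,7.2,-0.3,-0.2,3,0,7.2,-0.3,-0.2,4.5,0,7.2,-0.3,-0.2,5.5,0,7.2,-0.3,-0.2,5.5,0]}}

```text
t: 12.0
eef_pos: [516.6, -52.5, 12.6]
eef_rot: [-0.001, 1.0, 0.0, -0.007]
ft_force: [-0.7, 0.4, 0.3]
finger_gap: 71.7
```

```bash
python3 - <<'E'
from h import *
go([517.4,-52.5,12.5],np.pi/2)
E
```

```text
t 12.0 tcp [516.6 -52.5  12.6] x [-1.    -0.002  0.015] y [-0.002  1.     0.   ] z [-0.015  0.    -1.   ] F [-0.7  0.4  0.3] gap 71.7
shift [np.float64(-0.08), np.float64(0.0), np.float64(0.01), np.float64(0.002)] q7 0.9 tilt [-0.0149  0.0003]
```

{"fn": "carry_out", "kwargs": {"moves": [6.6,-0.05,0,0,0,6.2,-0.05,0,0,0,5.8,-0.05,0,0,0,5.4,-0.05,0,0,0,5,-0.05,0,0,0]}}

```text
t: 12.62
eef_pos: [517.5, -52.3, 13.7]
eef_rot: [-0.001, 1.0, 0.0, -0.007]
ft_force: [-2.1, 1.1, 8.3]
finger_gap: 59.6
```

{"fn": "carry_out", "kwargs": {"moves": [5,0,0,-1,0,5,0,0,-2,0,5,0,0,-4,0,5,0,0,-7,0,5,0,0,-10,0]}}

```text
t: 13.25
eef_pos: [518.7, -52.4, 115.1]
eef_rot: [-0.001, 1.0, 0.0, -0.007]
ft_force: [0.1, -1.0, -1.6]
finger_gap: 59.6
```

{"fn": "carry_out", "kwargs": {"moves": [5,0,0,-3,0,5,0,0,-6,0,5,0,0,-8,0,5,0,0,-8,0]}}

```text
t: 13.75
eef_pos: [520.7, -52.6, 196.8]
eef_rot: [-0.001, 1.0, -0.0, -0.005]
ft_force: [-0.3, -0.3, -1.1]
finger_gap: 59.3
```

```bash
python3 - <<'E'
from h import *; import pickle
i=pickle.load(open('w5.pkl','rb')); im=cv2.cvtColor(cv2.imread('pics/w1.png'),cv2.COLOR_BGR2RGB)
go([600,85,190],np.pi/2)
E
```

```text
t 13.75 tcp [520.7 -52.6 196.8] x [-1.    -0.002  0.01 ] y [-0.002  1.    -0.   ] z [-0.01 -0.   -1.  ] F [-0.3 -0.3 -1.1] gap 59.3
shift [np.float64(-7.96), np.float64(13.74), np.float64(0.6), np.float64(0.002)] q7 1.14 tilt [-0.0102 -0.0002]
```

{"fn": "carry_out", "kwargs": {"moves": [5,-2,3.4,-0.5,0,5,-4,6.8,-1,0,5,-6,10.2,-1,0,5,-8,13.7,-1,0,5,-8,13.7,-1,0]}}

```text
t: 14.38
eef_pos: [600.6, 88.8, 205.0]
eef_rot: [-0.003, 1.0, 0.001, -0.005]
ft_force: [0.3, 0.4, -2.0]
finger_gap: 59.8
```

```bash
python3 - <<'E'
from h import *; import pickle
im,i=cap('wrist'); save(im,'w6.png'); pickle.dump(i,open('w6.pkl','wb')); s=st()
b=bird(im,i,14,560,760,0,200,3)
c=bird(im,i,56,420,760,-20,200,2)
cv2.imwrite('pics/c6.png',cv2.cvtColor(np.hstack([im[:420]]),cv2.COLOR_RGB2BGR)); save(b,'b6.png')
E
```

```text
t 14.43 tcp [599.8  86.  204.8] x [-1.    -0.005  0.012] y [-0.005  1.     0.   ] z [-0.012  0.    -1.   ] F [-0.  -0.7  0.1] gap 59.3
```

View pics/b6.png

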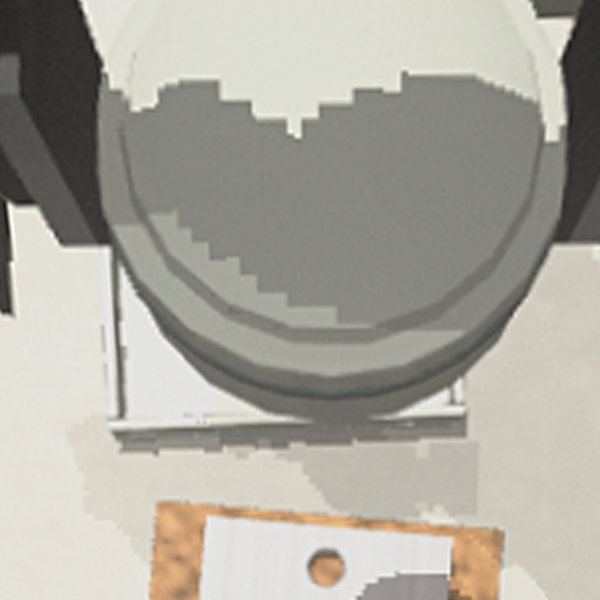

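```bash
python3 - <<'E'
from h import *; import pickle
for n,P in [('w3',[(412,237),(506,230),(494,313),(413,325)]),('w1',[(427,237),(483,231),(476,291),(425,297)])]:
    i=pickle.load(open(n+'.pkl','rb')); Q=np.array([onz(p,i,14,True)[:2] for p in P]); print(n,Q.round(0).tolist(),'diag mids',Q[[0,2]].mean(0).round(1),Q[[1,3]].mean(0).round(1))
a=cv2.imread('pics/s5.png'); c=a[300:390,180:400]; 
j=optics.camera_info('side')
for z in (14,):
    for x,y in [(617,44),(617,164),(737,44),(737,164)]: print((x,y),proj((x,y,z),j).round(1))
g=cv2.cvtColor(a,cv2.COLOR_BGR2GRAY).astype(int); print('row346 cols185-262',g[346,185:262].tolist()); print('col224 rows 305-385',g[305:385,224].tolist())
E
```

```text
w3 [[613.0, 36.0], [609.0, 162.0], [726.0, 181.0], [726.0, 58.0]] diag mids [669.4 108.3] [667.7 110. ]
w1 [[614.0, 38.0], [611.0, 159.0], [740.0, 173.0], [737.0, 53.0]] diag mids [677.2 105.3] [673.9 106.1]
(617, 44) [254.5 315.3]
(617, 164) [250.3 374.3]
(737, 44) [197.3 313. ]
(737, 164) [189.7 371.5]
row346 cols185-262 [230, 230, 230, 230, 230, 230, 232, 230, 228, 196, 140, 205, 230, 231, 231, 231, 233, 231, 230, 231, 232, 232, 230, 232, 230, 231, 231, 231, 232, 230, 232, 231, 231, 229, 232, 231, 230, 231, 232, 229, 231, 232, 232, 230, 229, 230, 233, 232, 230, 230, 231, 232, 231, 231, 232, 231, 232, 231, 230, 231, 230, 231, 232, 231, 232, 232, 198, 105, 164, 206, 231, 231, 231, 231, 230, 230, 229]
col224 rows 305-385 [231, 232, 230, 230, 230, 231, 231, 231, 229, 231, 231, 232, 231, 177, 206, 231, 230, 230, 230, 232, 232, 229, 231, 231, 233, 231, 232, 231, 231, 232, 232, 231, 230, 231, 230, 231, 231, 231, 231, 230, 230, 229, 230, 231, 230, 230, 231, 231, 231, 231, 231, 232, 230, 231, 231, 231, 232, 231, 230, 231, 231, 231, 230, 231, 230, 232, 230, 230, 232, 230, 178, 155, 213, 231, 228, 231, 230, 231, 231, 230]
```

```bash
python3 - <<'E'
from h import *
go([677,108,60],np.pi/2)
E
```

```text
t 14.43 tcp [599.8  86.  204.8] x [-1.    -0.005  0.012] y [-0.005  1.     0.   ] z [-0.012  0.    -1.   ] F [-0.  -0.7  0.1] gap 59.3
shift [np.float64(-7.9), np.float64(2.16), np.float64(14.38), np.float64(0.005)] q7 0.95 tilt [-0.0122  0.    ]
```

{"fn": "carry_out", "kwargs": {"moves": [5,-3,0.8,2,0,5,-6,1.6,5,0,5,-7.9,2.1,10,0,5,-7.9,2.1,14.3,0,5,-7.9,2.1,14.3,0]}}

```text
t: 15.05
eef_pos: [673.1, 104.4, 56.3]
eef_rot: [-0.002, 1.0, -0.002, -0.011]
ft_force: [-0.4, -0.0, -0.1]
finger_gap: 59.3
```

{"fn": "carry_out", "kwargs": {"moves": [5,0,0,0,0,5,0,0,0,0]}}

```text
t: 15.3
eef_pos: [674.0, 103.8, 58.2]
eef_rot: [-0.001, 1.0, -0.002, -0.01]
ft_force: [-0.7, 0.7, -0.9]
finger_gap: 59.6
```

```bash
python3 - <<'E'
from h import *; import pickle
im,i=cap('wrist'); pickle.dump(i,open('w7.pkl','wb'))
a,_=cap('side'); 
b=cv2.resize(a[285:420,150:290],(580,560),interpolation=cv2.INTER_CUBIC)
save(np.hstack([cv2.resize(im,(747,560))[:, 100:650],b])[:, :1130],'c7.png')
x=cv2.imread('pics/c7.png'); cv2.imwrite('pics/c7.png',cv2.resize(x,(800,396)))
go([677,108,18],np.pi/2)
E
```

```text
t 15.4 tcp [674.1 104.3  58.1] x [-1.    -0.003  0.019] y [-0.003  1.    -0.003] z [-0.019 -0.003 -1.   ] F [-0.4 -0.5 -0.6] gap 59.4
shift [np.float64(-0.37), np.float64(0.38), np.float64(4.01), np.float64(0.003)] q7 0.91 tilt [-0.019  -0.0032]
```

View pics/c7.png

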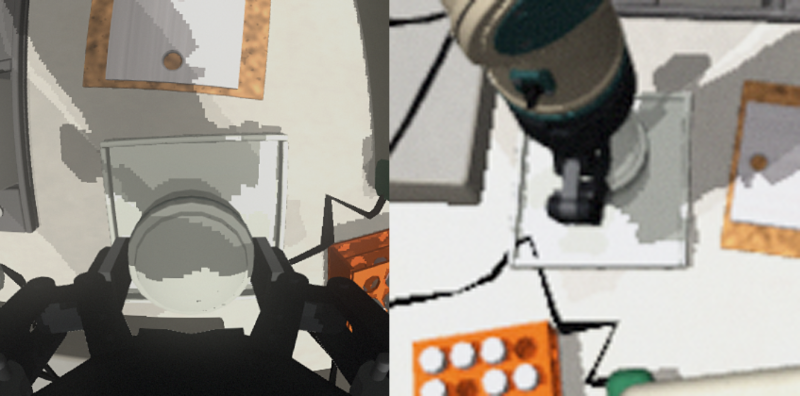

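```bash
python3 - <<'E'
from h import *; import pickle
i=pickle.load(open('w7.pkl','rb'))
for p in [(183,154.6),(379,146),(345,313)]: print(onz(p,i,14,True).round(1))
print('part bottom front', onz(((190/.708+100)/1.334,196/.708/1.333),i,52,True).round(1))
E
```

```text
[624.5  47.2  14. ]
[618.9 163.9  14. ]
[733.6 150.9  14. ]
part bottom front [646.5 103.   52. ]
```

{"fn": "carry_out", "kwargs": {"moves": [5,-0.35,0.38,1.2,0,5,-0.35,0.38,2.4,0,5,-0.35,0.38,3.4,0,5,-0.35,0.38,4,0,5,-0.35,0.38,4,0]}}

```text
t: 16.02
eef_pos: [676.3, 107.8, 17.2]
eef_rot: [-0.002, 1.0, -0.002, -0.01]
ft_force: [0.4, 0.6, -1.3]
finger_gap: 59.7
```

{"fn": "carry_out", "kwargs": {"moves": [5,0,0,0.2,0,5,0,0,0.4,0,5,0,0,0.5,0]}}

```text
t: 16.4
eef_pos: [676.2, 107.8, 12.3]
eef_rot: [-0.002, 1.0, -0.002, -0.01]
ft_force: [-0.0, -0.0, -0.6]
finger_gap: 59.4
```

{"fn": "carry_out", "kwargs": {"moves": [5,0,0,0.1,0,5,0,0,0.15,0]}}

```text
t: 16.65
eef_pos: [676.2, 107.8, 11.9]
eef_rot: [-0.002, 1.0, -0.002, -0.01]
ft_force: [-3.6, -0.9, 8.1]
finger_gap: 59.5
```

{"fn": "carry_out", "kwargs": {"moves": [6.2,0,0,0,0,6.8,0,0,0,0,7,0,0,0,0,7,0,0,0,0]}}

```text
t: 17.15
eef_pos: [676.2, 107.8, 11.8]
eef_rot: [-0.002, 1.0, -0.002, -0.01]
ft_force: [0.6, 0.4, -0.3]
finger_gap: 69.7
```

{"fn": "carry_out", "kwargs": {"moves": [7,0,0,-2,0,7,0,0,-5,0,7,0,0,-10,0,7,0,0,-15,0,7,0,0,-21,0]}}

```text
t: 17.77
eef_pos: [680.0, 108.5, 224.3]
eef_rot: [-0.002, 1.0, -0.002, -0.01]
ft_force: [0.3, -0.1, 0.3]
finger_gap: 70.1
```

```bash
python3 - <<'E'
from h import *; import pickle
im,i=cap('wrist'); save(im,'w8.png'); pickle.dump(i,open('w8.pkl','wb')); 
go([520,-160,300],np.pi/2)
E
```

```text
t 17.82 tcp [684.4 110.8 234.2] x [-1.    -0.003  0.006] y [-0.003  1.     0.001] z [-0.006  0.001 -1.   ] F [1.1 2.2 5.8] gap 70.0
shift [np.float64(16.56), np.float64(-27.03), np.float64(-6.49), np.float64(0.003)] q7 1.01 tilt [-0.006   0.0006]
```

View pics/w8.png

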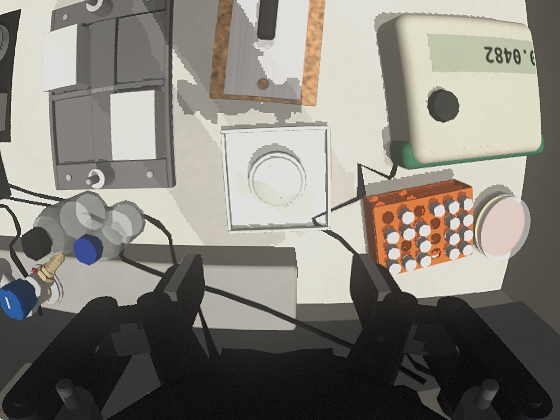

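The round sensor stands in the middle of the returns tray: round at (277,178), tray centre (275,177). On to the stock.

{"fn": "carry_out", "kwargs": {"moves": [7,2.5,-5,-2,0,7,5,-10,-4,0,7,7.5,-15,-6,0,7,9.5,-20,-6,0,7,11,-25,-6,0]}}

```text
t: 18.45
eef_pos: [574.7, -141.0, 296.6]
eef_rot: [-0.002, 1.0, -0.0, -0.002]
ft_force: [0.9, 0.1, -0.3]
finger_gap: 69.7
```

{"fn": "carry_out", "kwargs": {"moves": [7,0.5,-4.5,0,0,7,1,-9,0,0,7,1,-13,0,0,7,1,-17,0,0,7,1,-17,0,0]}}

```text
t: 19.08
eef_pos: [564.2, -315.6, 297.1]
eef_rot: [0.002, 1.0, -0.002, -0.002]
ft_force: [-0.7, 1.1, 0.1]
finger_gap: 70.2
```

```bash
python3 - <<'E'
from h import *; import pickle
im,i=cap('wrist'); save(im,'w9.png'); pickle.dump(i,open('w9.pkl','wb')); st()
b=bird(im,i,34,400,660,-500,-90,1.9); save(b,'b9.png'); print(b.shape)
V=im.max(2).astype(int); x0,y0=proj((400,-250,34),i,True),proj((640,-480,34),i,True); print(x0,y0)
for P in [(563,-323,34),(566,-430,34),(454,-418,34),(462,-314,34)]: print(proj(P,i,True).round())
E
```

```text
t 19.12 tcp [ 564.8 -312.5  297.3] x [-1.    -0.     0.003] y [-0.     1.    -0.001] z [-0.003 -0.001 -1.   ] F [-0.3  0.7 -0.1] gap 70.0
(494, 779, 3)
[330.45318285  41.69744259] [159.77504516 226.18221575]
[272. 169.]
[190. 173.]
[196.  86.]
[279.  89.]
```

View pics/b9.png

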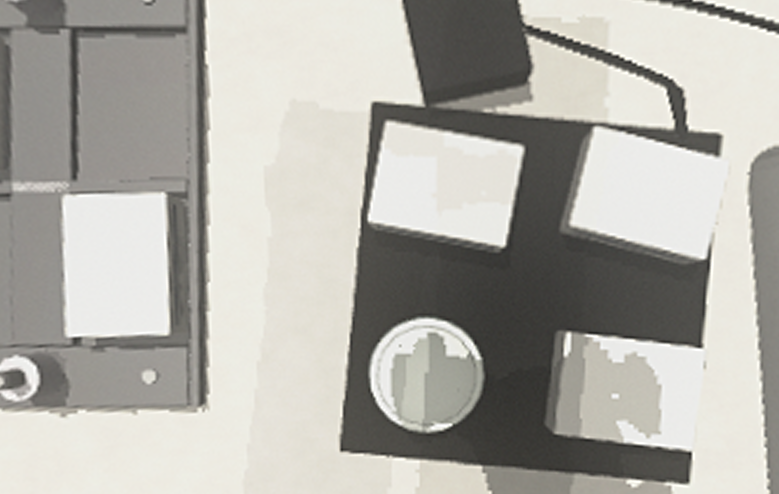

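Stock box tops at z=34 plane: A centre (446,184) → (563,-325); B (645,195); C (632,392) → (453.5,-422.6). A is close to the black brick, so I'll take C first, going nearer to measure.

{"fn": "carry_out", "kwargs": {"moves": [7,2,-2.2,1,0.18,7,4.5,-4.4,2.5,0.36,7,7,-6.6,4,0.54,7,9,-8.8,6,0.72,7,11.2,-11,8,0.9]}}

```text
t: 19.75
eef_pos: [453.2, -421.4, 218.4]
eef_rot: [0.436, 0.9, -0.001, -0.0]
ft_force: [0.6, -0.8, 0.0]
finger_gap: 70.0
```

{"fn": "carry_out", "kwargs": {"moves": [7,0,0,0,0.18,7,0,0,0,0.36,7,0,0,0,0.54,7,0,0,0,0.72,7,0,0,0,0.75]}}

```text
t: 20.38
eef_pos: [454.3, -419.8, 219.3]
eef_rot: [0.735, 0.678, -0.0, 0.0]
ft_force: [-0.6, -0.2, 0.5]
finger_gap: 70.0
```

```bash
python3 - <<'E'
from h import *; import pickle
im,i=cap('wrist'); save(im,'w10.png'); pickle.dump(i,open('w10.pkl','wb')); s=st(); print(s['joint_positions'])
print(proj((453.5,-422,34),i,True)); V=im.max(2)
for t in (190,205): rects(V>t,i,34,(60,0,500,300),amin=800)
go([453.5,-422,200],np.radians(-5.6))
E
```

```text
t 20.43 tcp [ 454.1 -420.   219.2] x [ 0.079  0.997 -0.001] y [ 0.997 -0.079 -0.   ] z [-0.    -0.001 -1.   ] F [ 0.8 -0.2  0.2] gap 70.1
[ 0.85765745  0.60421693 -0.25563988  1.61892916  0.17994129  0.9412123
  0.45977427]
[276.3620884  184.38130575]
(219, 259, 133, 41) c [ 453.6 -541.4] long,short [154.9  54.8] long-axis deg -0.4
(60, 120, 41, 177) c [ 205.3 -435.8] long,short [230.5  13.2] long-axis deg 89.8
(436, 118, 39, 134) c [ 676.2 -442. ] long,short [163.5  39.5] long-axis deg 76.8
(201, 112, 263, 188) c [ 510.4 -452. ] long,short [331.1 176.9] long-axis deg 6.1
(475, 58, 25, 135) c [ 706.8 -366.8] long,short [160.6  38.7] long-axis deg -89.5
(247, 51, 60, 58) c [ 462.3 -315.1] long,short [58.4 58.2] long-axis deg -4.6
(473, 0, 27, 70) c [ 709.6 -256.1] long,short [96.9 39.9] long-axis deg 80.9
(138, 0, 322, 206) c [ 493.7 -328.4] long,short [352.5 230.7] long-axis deg -2.7
(220, 261, 132, 39) c [ 455.  -543.6] long,short [155.7  44.4] long-axis deg 4.0
(436, 118, 39, 134) c [ 676.2 -442. ] long,short [163.5  39.5] long-axis deg 76.8
(201, 114, 263, 186) c [ 510.6 -453. ] long,short [331.1 174.8] long-axis deg 6.1
(475, 58, 25, 135) c [ 706.8 -366.8] long,short [160.6  38.7] long-axis deg -89.5
(247, 51, 60, 57) c [ 462.  -313.6] long,short [58.6 55.8] long-axis deg 8.1
(473, 0, 27, 70) c [ 709.6 -256.1] long,short [96.9 39.9] long-axis deg 81.0
(139, 0, 321, 205) c [ 494.4 -328. ] long,short [351.3 229.3] long-axis deg -2.6
t 20.43 tcp [ 454.1 -420.   219.2] x [ 0.079  0.997 -0.001] y [ 0.997 -0.079 -0.   ] z [-0.    -0.001 -1.   ] F [ 0.8 -0.2  0.2] gap 70.1
shift [np.float64(-0.2), np.float64(-0.05), np.float64(1.92), np.float64(0.018)] q7 0.46 tilt [-0.0003 -0.001 ]
```

View pics/w10.png

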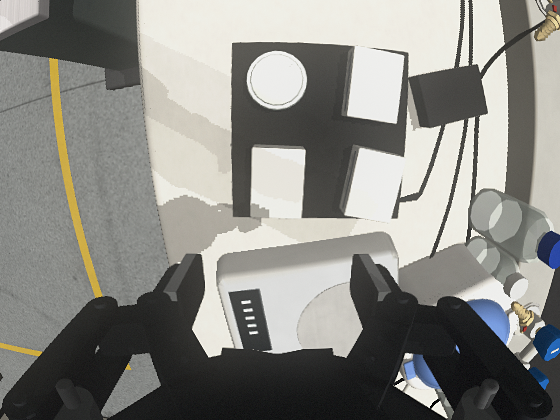

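```bash
python3 - <<'E'
from h import *; import pickle
i=pickle.load(open('w10.pkl','rb')); im=cv2.imread('pics/w10.png'); V=im.max(2).astype(int)
for r in (160,170,180,190,200,208): 
    row=V[r,230:330]; on=np.where(row>150)[0]+230; l,rr=on[0],on[-1]
    a,b=onz((l-.5,r),i,34,True),onz((rr+.5,r),i,34,True); print(r,l,rr,a[:2].round(1),b[:2].round(1))
for c in (262,275,290): print(c,V[138:158,c].tolist(),V[205:230,c].tolist())
print([onz((276,r),i,34,True)[:2].round(1).tolist() for r in (146,150,216,219)])
E
```

```text
160 230 304 [ 407.8 -392.4] [ 484.1 -398.8]
170 230 303 [ 406.7 -402.8] [ 482.4 -409.1]
180 230 303 [ 405.5 -413.3] [ 481.8 -419.6]
190 230 302 [ 404.2 -423.9] [ 480.1 -430.1]
200 230 302 [ 403.  -434.7] [ 479.5 -440.9]
208 230 302 [ 401.9 -443.4] [ 478.9 -449.6]
262 [68, 72, 70, 72, 72, 66, 90, 127, 131, 133, 246, 231, 229, 230, 230, 230, 231, 230, 230, 230] [237, 241, 198, 163, 168, 168, 167, 170, 168, 169, 167, 169, 174, 219, 227, 225, 226, 225, 237, 241, 227, 235, 237, 237, 237]
275 [70, 65, 69, 70, 69, 67, 66, 126, 127, 129, 239, 238, 236, 237, 235, 235, 235, 233, 231, 231] [237, 237, 238, 237, 236, 236, 237, 236, 237, 237, 237, 238, 230, 222, 221, 221, 221, 221, 221, 221, 221, 220, 221, 226, 227]
290 [68, 67, 66, 69, 67, 66, 64, 71, 129, 127, 124, 245, 238, 235, 235, 236, 235, 236, 236, 236] [237, 237, 237, 237, 237, 237, 237, 237, 237, 238, 236, 237, 239, 219, 218, 222, 221, 220, 221, 223, 221, 222, 222, 222, 221]
[[456.3, -382.3], [456.0, -386.4], [450.3, -456.2], [450.1, -459.6]]
```

{"fn": "carry_out", "kwargs": {"moves": [7,-0.1,0,6,0.022,7,-0.1,0,12,0.022,7,-0.1,0,15.5,0.022,7,-0.1,0,15.5,0.022,7,-0.1,0,15.5,0.022]}}

```text
t: 21.05
eef_pos: [455.3, -421.6, 65.8]
eef_rot: [0.742, 0.671, 0.0, 0.002]
ft_force: [0.4, 0.4, -0.3]
finger_gap: 70.3
```

```bash
python3 - <<'E'
from h import *
go([454,-421,13],np.radians(-5.8))
E
```

```text
t 21.05 tcp [ 455.3 -421.6   65.8] x [ 0.1    0.995 -0.002] y [ 0.995 -0.1    0.002] z [ 0.002 -0.002 -1.   ] F [ 0.4  0.4 -0.3] gap 70.3
shift [np.float64(0.05), np.float64(-0.15), np.float64(5.28), np.float64(0.001)] q7 0.39 tilt [ 0.0021 -0.0022]
```

{"fn": "carry_out", "kwargs": {"moves": [7,0.05,-0.13,2,0,7,0.05,-0.13,4,0,7,0.05,-0.13,5.2,0,7,0.05,-0.13,5.2,0]}}

```text
t: 21.55
eef_pos: [453.8, -420.7, 13.0]
eef_rot: [0.741, 0.671, -0.0, 0.001]
ft_force: [0.6, -0.4, -0.4]
finger_gap: 69.8
```

{"fn": "carry_out", "kwargs": {"moves": [6.4,0,0,0,0,5.9,0,0,0,0,5.4,0,0,0,0,5,0,0,0,0,4.5,0,0,0,0]}}

```text
t: 22.18
eef_pos: [454.3, -421.0, 14.1]
eef_rot: [0.742, 0.671, 0.0, 0.001]
ft_force: [-1.1, 0.2, 5.5]
finger_gap: 53.6
```

{"fn": "carry_out", "kwargs": {"moves": [4.5,0,0,0,0,4.5,0,0,-0.5,0,4.5,0,0,-2,0,4.5,0,0,-5,0,4.5,0,0,-9,0]}}

```text
t: 22.8
eef_pos: [453.6, -420.4, 105.1]
eef_rot: [0.741, 0.671, -0.0, 0.001]
ft_force: [-0.2, -0.9, -0.8]
finger_gap: 53.7
```

{"fn": "carry_out", "kwargs": {"moves": [4.5,2,1,-4,-0.1,4.5,6,3,-8,-0.26,4.5,11,5,-10,-0.44,4.5,16,7.5,-10,-0.62,4.5,21,10,-10,-0.8]}}

```text
t: 23.42
eef_pos: [574.8, -220.2, 206.7]
eef_rot: [0.419, 0.908, -0.001, 0.002]
ft_force: [-0.0, -0.1, -2.1]
finger_gap: 54.0
```

```bash
python3 - <<'E'
from h import *
go([611.2,-150.5,110],np.radians(90))
E
```

```text
t 23.43 tcp [ 574.8 -220.2  206.7] x [-0.649  0.761 -0.004] y [0.761 0.649 0.   ] z [ 0.003 -0.003 -1.   ] F [-0.  -0.1 -2.1] gap 54.0
shift [np.float64(2.98), np.float64(7.29), np.float64(9.66), np.float64(-0.865)] q7 0.72 tilt [ 0.0027 -0.0027]
```

{"fn": "carry_out", "kwargs": {"moves": [4.5,0.6,1.6,0,-0.18,4.5,1.2,3.2,1,-0.36,4.5,1.8,4.8,3,-0.54,4.5,2.4,6.4,5,-0.72,4.5,2.98,7.3,7,-0.865]}}

```text
t: 24.05
eef_pos: [611.8, -149.7, 137.0]
eef_rot: [-0.003, 1.0, -0.002, 0.002]
ft_force: [1.0, -1.0, -0.9]
finger_gap: 53.6
```

{"fn": "carry_out", "kwargs": {"moves": [4.5,0,0,2,0,4.5,0,0,2,0,4.5,0,0,2,0]}}

```text
t: 24.42
eef_pos: [612.1, -150.7, 117.8]
eef_rot: [-0.002, 1.0, -0.002, 0.002]
ft_force: [0.8, -0.1, -1.2]
finger_gap: 53.9
```

```bash
python3 - <<'E'
from h import *; import pickle
im,i=cap('wrist'); save(im,'w11.png'); pickle.dump(i,open('w11.pkl','wb'));
go([611.2,-150.5,40],np.radians(90))
E
```

```text
t 24.48 tcp [ 612.4 -150.6  118.1] x [-1.    -0.004 -0.005] y [-0.003  1.    -0.004] z [ 0.005 -0.004 -1.   ] F [-0.9  0.2  0.4] gap 53.9
shift [np.float64(0.16), np.float64(0.04), np.float64(7.8), np.float64(0.003)] q7 1.25 tilt [ 0.0053 -0.004 ]
```

View pics/w11.png

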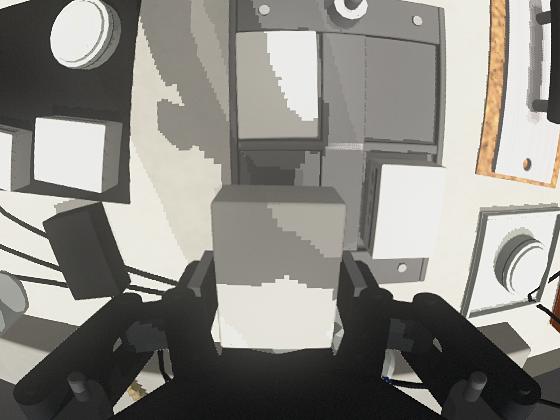

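```bash
python3 - <<'E'
from h import *; import pickle
i=pickle.load(open('w11.pkl','rb')); im=cv2.imread('pics/w11.png'); V=im.max(2).astype(int)
for r in (60,90,110): print(r,V[r,224:242].tolist(),V[r,432:456].tolist())
print([onz((c,100),i,14,True)[:2].round(1).tolist() for c in (232,445)])
for c in (395,410): print(V[25:50,c].tolist(),V[138:165,c].tolist())
print([ (r,onz((400,r),i,14,True)[:2].round(1).tolist()) for r in (38,141,147,151)])
E
```

```text
60 [152, 152, 154, 156, 129, 93, 96, 99, 99, 103, 100, 100, 139, 173, 179, 175, 175, 176] [144, 142, 147, 117, 86, 72, 73, 71, 102, 133, 148, 147, 146, 133, 207, 239, 236, 236, 236, 236, 235, 236, 235, 236]
90 [166, 167, 167, 168, 172, 84, 94, 97, 99, 101, 100, 91, 104, 148, 176, 176, 176, 174] [145, 146, 150, 89, 81, 73, 71, 74, 109, 137, 148, 147, 145, 122, 228, 238, 235, 236, 236, 236, 236, 236, 236, 234]
110 [168, 168, 169, 170, 175, 109, 97, 105, 106, 99, 100, 94, 81, 104, 167, 176, 174, 174] [144, 149, 106, 105, 81, 75, 74, 89, 125, 153, 149, 146, 136, 201, 240, 236, 236, 236, 237, 237, 237, 236, 236, 235]
[[530.6, -185.3], [523.0, -15.2]]
[144, 146, 145, 144, 144, 143, 146, 144, 144, 145, 145, 141, 123, 65, 74, 150, 143, 142, 144, 143, 144, 144, 142, 143, 143] [144, 147, 122, 103, 77, 113, 137, 146, 145, 147, 146, 148, 153, 126, 84, 100, 106, 104, 104, 106, 100, 115, 115, 118, 114, 110, 158]
[143, 143, 143, 144, 145, 146, 143, 143, 144, 145, 145, 144, 145, 141, 127, 73, 92, 148, 144, 145, 143, 142, 144, 144, 142] [148, 124, 102, 103, 96, 71, 124, 143, 146, 148, 148, 150, 119, 105, 96, 85, 109, 108, 108, 107, 104, 105, 116, 117, 119, 115, 116]
[(38, [476.7, -56.2]), (141, [559.4, -54.4]), (147, [564.2, -54.1]), (151, [567.4, -53.8])]
```

{"fn": "carry_out", "kwargs": {"moves": [4.5,0.2,0,2.5,0,4.5,0.2,0,5,0,4.5,0.2,0,7.5,0,4.5,0.2,0,8.3,0,4.5,0.2,0,8.3,0]}}

```text
t: 25.1
eef_pos: [611.1, -151.1, 35.5]
eef_rot: [-0.001, 1.0, -0.002, 0.003]
ft_force: [-0.2, 0.2, -1.1]
finger_gap: 53.9
```

```bash
python3 - <<'E'
from h import *
go([610.5,-150.4,19],np.radians(90))
E
```

```text
t 25.1 tcp [ 611.1 -151.1   35.5] x [-1.    -0.003 -0.006] y [-0.003  1.    -0.004] z [ 0.006 -0.004 -1.   ] F [-0.2  0.2 -1.1] gap 53.9
shift [np.float64(0.07), np.float64(0.07), np.float64(1.65), np.float64(0.003)] q7 1.18 tilt [ 0.0057 -0.0041]
```

{"fn": "carry_out", "kwargs": {"moves": [4.5,0.07,0.07,0.5,0,4.5,0.07,0.07,1,0,4.5,0.07,0.07,1.4,0,4.5,0.07,0.07,1.6,0,4.5,0.07,0.07,1.7,0]}}

```text
t: 25.72
eef_pos: [610.4, -150.4, 18.3]
eef_rot: [-0.001, 1.0, -0.002, 0.003]
ft_force: [-0.8, 0.7, -0.7]
finger_gap: 53.9
```

{"fn": "carry_out", "kwargs": {"moves": [4.5,0,0,0.08,0,4.5,0,0,0.12,0]}}

```text
t: 25.98
eef_pos: [610.5, -150.4, 18.2]
eef_rot: [-0.001, 1.0, -0.002, 0.003]
ft_force: [-3.1, -0.1, 9.3]
finger_gap: 53.7
```

{"fn": "carry_out", "kwargs": {"moves": [5.5,0,0,0,0,6.2,0,0,0,0,6.6,0,0,0,0,6.6,0,0,0,0]}}

```text
t: 26.48
eef_pos: [610.5, -150.4, 18.1]
eef_rot: [-0.001, 1.0, -0.002, 0.003]
ft_force: [-0.1, -0.0, -0.3]
finger_gap: 65.8
```

{"fn": "carry_out", "kwargs": {"moves": [6.6,0,0,-2,0,6.6,0,0,-5,0,6.6,0,0,-10,0,6.6,0,0,-15,0,6.6,0,0,-21,0]}}

```text
t: 27.1
eef_pos: [608.8, -149.3, 230.7]
eef_rot: [-0.002, 1.0, -0.002, 0.003]
ft_force: [0.5, 0.3, -0.4]
finger_gap: 66.1
```

```bash
python3 - <<'E'
from h import *
go([545,-250,280],np.radians(90))
E
```

```text
t 27.1 tcp [ 608.8 -149.3  230.7] x [-1.    -0.003 -0.005] y [-0.003  1.    -0.004] z [ 0.005 -0.004 -1.   ] F [ 0.5  0.3 -0.4] gap 66.1
shift [np.float64(6.38), np.float64(-10.07), np.float64(-4.92), np.float64(0.003)] q7 1.34 tilt [ 0.0055 -0.0045]
```

{"fn": "carry_out", "kwargs": {"moves": [6.6,2,-3,-1.5,0,6.6,4,-6.5,-3,0,6.6,6.4,-10,-4.9,0,6.6,6.4,-10,-4.9,0,6.6,6.4,-10,-4.9,0]}}

```text
t: 27.72
eef_pos: [545.0, -248.6, 280.8]
eef_rot: [-0.002, 1.0, -0.002, 0.003]
ft_force: [0.6, 0.9, -0.6]
finger_gap: 66.3
```

```bash
python3 - <<'E'
from h import *; import pickle
im,i=cap('wrist'); save(im,'w12.png'); pickle.dump(i,open('w12.pkl','wb')); st()
b=bird(im,i,36,410,690,-510,-10,1.6); save(b,'b12.png'); print(b.shape)
E
```

```text
t 27.77 tcp [ 545.2 -247.9  280.4] x [-1.    -0.005 -0.006] y [-0.005  1.    -0.004] z [ 0.006 -0.004 -1.   ] F [-0.5  0.6  0.8] gap 65.8
(448, 800, 3)
```

View pics/b12.png

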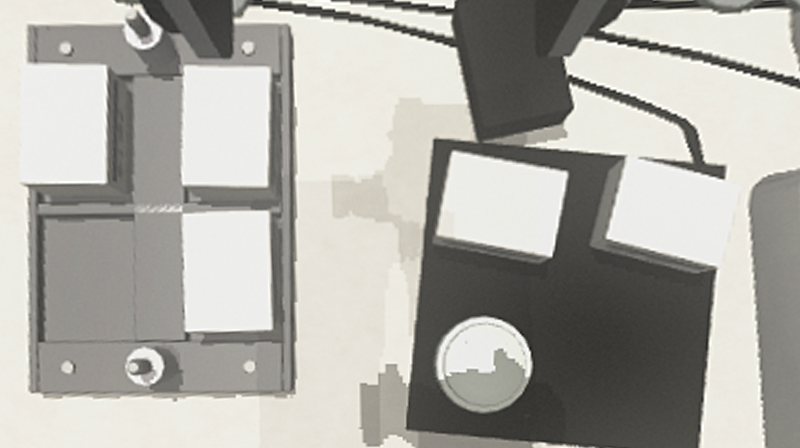

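The box sits square in the far-right bay. Box B's centre is near (671,212) in the bird view → (557,-429), long axis about 79°. I'm moving over it.

{"fn": "carry_out", "kwargs": {"moves": [7,-0.2,-3.6,1,0.18,7,-0.4,-7.2,2,0.36,7,-0.7,-10.8,3,0.54,7,-1,-14.4,4.5,0.72,7,-1.2,-18,6,0.9]}}

```text
t: 28.4
eef_pos: [559.9, -427.1, 220.4]
eef_rot: [0.434, 0.901, 0.0, 0.003]
ft_force: [0.2, -1.4, -0.8]
finger_gap: 69.8
```

{"fn": "carry_out", "kwargs": {"moves": [7,0,0,0,0.18,7,0,0,0,0.36,7,0,0,0,0.54,7,0,0,0,0.72,7,0,0,0,0.86]}}

```text
t: 29.02
eef_pos: [561.1, -424.8, 219.9]
eef_rot: [0.771, 0.637, 0.002, 0.002]
ft_force: [0.6, -0.7, -0.2]
finger_gap: 69.9
```

{"fn": "carry_out", "kwargs": {"moves": [7,0,0,0,0,7,0,0,0,0]}}

```text
t: 29.28
eef_pos: [562.0, -423.2, 219.6]
eef_rot: [0.769, 0.639, 0.003, 0.002]
ft_force: [0.1, -0.1, -1.2]
finger_gap: 69.9
```

```bash
python3 - <<'E'
from h import *; import pickle
im,i=cap('wrist'); save(im,'w13.png'); pickle.dump(i,open('w13.pkl','wb')); s=st(); print(np.round(s['joint_positions'],2))
b=bird(im,i,34,490,640,-500,-350,4); save(b,'b13.png')
E
```

```text
t 29.32 tcp [ 561.8 -423.8  219.7] x [0.184 0.983 0.001] y [ 0.983 -0.184  0.006] z [ 0.006 -0.    -1.   ] F [ 0.3  0.2 -0.1] gap 70.2
[ 0.74  0.73 -0.25  1.36  0.19  1.07  0.28]
```

```bash
python3 - <<'E'
from h import *
b=cv2.imread('pics/b13.png'); V=b.max(2).astype(int)
# print coarse map: rows = x (640 down), cols = y
for r in range(0,600,20): print(round(640-r/4), ' '.join('%3d'%v for v in V[r,0:600:20]))
E
```

```text
640  73  72  76  79 238 237 237 235  75  80 111 253 238 238 239 239 239 223 223 223 224 224 224 223 224 222 224 238 238 238
635  74  77  73  77 234 237 237 238 237 240 113  79  83  43 255 238 224 222 224 223 222 224 223 225 225 223 224 225 229 239
630  72  73  76  77 158 237 237 238 238 236 238 238 255 145  78  64 220 224 222 223 224 222 222 222 222 225 223 226 223 223
625  73  76  78  77  55 237 237 236 237 237 231 229 232 236 238 194  62  81 155 224 219 222 222 224 223 223 225 224 223 225
620  65  64  58  94 176 237 237 237 237 234 230 230 230 231 231 223 223 227  54  73 221 222 222 223 222 224 224 224 224 222
615 177 173 174 174 153 240 237 237 237 237 230 232 230 231 207 224 222 222 224  83  75 221 220 222 222 224 222 221 223 223
610 167 177 176 228 229 231 233 237 238 238 237 232 232 231 225 225 224 221 223  80  66 222 222 221 223 222 223 224 221 222
605  62  62 100 122 188 235 228 239 238 235 232 233 232 210 221 224 224 220 221  65  58 221 222 222 222 221 223 224 222 222
600  76  73  72  73  75  75  75  77  78  78  76  74  70  89 144 195 227 229 226  82  63 221 222 223 222 224 
[... 1919 characters left out ...]
  55  55  56  60  59  61  63  63  64  66  62  63  67 175 169 170 172 238 143 146
515  61  61  58  57  57  56  53  51  53  51  53  54  58  58  58  61  59  60  65  63  60  63  70 174 170 215 232 237 144 145
510  60  63  57  57  54  53  49  48  47  52  49  56  53  56  57  57  58  59  61  59  57  61  63 172 170 231 237 236 143 144
505  59  60  56  56  56  51  49  48  49  47  49  53  52  52  54  54  56  58  57  52  55  59  55 170 168 166 237 236 143 143
500  60  60  58  57  54  49  51  45  46  48  47  47  49  51  53  57  54  54  57  56  55  58  53 170 170 167 237 236 140 143
495  60  58  57  58  50  49  48  44  44  48  48  49  48  50  49  50  52  54  53  54  51  58  38 169 167 166 236 236 130 143
```

```bash
cat > fit.py <<'E'
from h import *
b=cv2.imread('pics/b13.png'); V=cv2.GaussianBlur(b,(3,3),0).max(2).astype(int)
up,lo=[],[]
for c in range(236,380,8):
    col=V[:,c]; m=320; r=m
    while col[r]>185: r-=1
    up.append((-350-c/4,640-r/4)); r=m
    while col[r]>185: r+=1
    lo.append((-350-c/4,640-r/4))
ne,fa=[],[]
for r in range(240,350,8):
    row=V[r]; c=330
    while row[c]>200: c-=1
    ne.append((640-r/4,-350-c/4)); c=440
    while row[c]>230: c+=1
    fa.append((640-r/4,-350-c/4))
P={n:np.polyfit(*np.array(v).T,1) for n,v in dict(up=up,lo=lo,ne=ne,fa=fa).items()}
for n in P: print(n,P[n].round(3))
cy=-425.
for _ in range(5):
    cx=(np.polyval(P['up'],cy)+np.polyval(P['lo'],cy))/2
    cy=(np.polyval(P['ne'],cx)+np.polyval(P['fa'],cx))/2
print('centre',cx,cy,'short',(np.polyval(P['up'],cy)-np.polyval(P['lo'],cy))*.98,'long',(np.polyval(P['ne'],cx)-np.polyval(P['fa'],cx))*.98)
print(np.round(fa,1).tolist())
a=np.degrees(np.arctan([P['up'][0],P['lo'][0],-P['ne'][0]]));print('tilt deg',a)
E
python3 fit.py
```

```text
up [2.60000e-01 6.99161e+02]
lo [2.67000e-01 6.46172e+02]
ne [  -0.261 -247.484]
fa [ 9.70000e-02 -5.24469e+02]
centre 558.8932086151874 -431.8084128493499 short 54.71328231091464 long 75.38142477772607
[[580.0, -460.0], [578.0, -463.2], [576.0, -472.2], [574.0, -473.5], [572.0, -473.0], [570.0, -472.5], [568.0, -471.5], [566.0, -471.0], [564.0, -470.2], [562.0, -470.0], [560.0, -469.5], [558.0, -469.0], [556.0, -468.8], [554.0, -468.2]]
tilt deg [14.5844619  14.93693736 14.62728148]
```

```bash
python3 - <<'E'
from h import *
go([558.7,-431.4,65],np.radians(-14.7))
E
```

```text
t 29.32 tcp [ 561.8 -423.8  219.7] x [0.184 0.983 0.001] y [ 0.983 -0.184  0.006] z [ 0.006 -0.    -1.   ] F [ 0.3  0.2 -0.1] gap 70.2
shift [np.float64(-0.82), np.float64(-0.26), np.float64(15.46), np.float64(0.071)] q7 0.28 tilt [ 0.0064 -0.0002]
```

{"fn": "carry_out", "kwargs": {"moves": [7,-0.4,-0.1,6,0.04,7,-0.8,-0.26,11,0.071,7,-0.8,-0.26,15.4,0.071,7,-0.8,-0.26,15.4,0.071,7,-0.8,-0.26,15.4,0.071]}}

```text
t: 29.95
eef_pos: [560.0, -431.7, 67.3]
eef_rot: [0.791, 0.611, 0.003, 0.003]
ft_force: [0.1, -1.1, 1.1]
finger_gap: 70.0
```

```bash
python3 - <<'E'
from h import *
go([558.7,-431.4,14],np.radians(-14.7))
E
```

```text
t 29.95 tcp [ 560.  -431.7   67.3] x [0.253 0.968 0.001] y [ 0.967 -0.253  0.009] z [ 0.009 -0.001 -1.   ] F [ 0.1 -1.1  1.1] gap 70.0
shift [np.float64(-0.01), np.float64(-0.18), np.float64(5.33), np.float64(0.001)] q7 0.19 tilt [ 0.0088 -0.0013]
```

{"fn": "carry_out", "kwargs": {"moves": [7,0,-0.15,2,0,7,0,-0.15,4,0,7,0,-0.15,5.3,0,7,0,-0.15,5.3,0]}}

```text
t: 30.45
eef_pos: [557.9, -430.6, 12.4]
eef_rot: [0.791, 0.611, 0.003, 0.002]
ft_force: [0.3, 0.4, 0.2]
finger_gap: 70.1
```

{"fn": "carry_out", "kwargs": {"moves": [6.4,0,0,0,0,5.9,0,0,0,0,5.4,0,0,0,0,5,0,0,0,0,4.5,0,0,0,0]}}

```text
t: 31.08
eef_pos: [558.5, -431.0, 13.4]
eef_rot: [0.791, 0.611, 0.003, 0.002]
ft_force: [-0.6, 0.9, 5.7]
finger_gap: 53.4
```

{"fn": "carry_out", "kwargs": {"moves": [4.5,0,0,0,0,4.5,0,0,-0.5,0,4.5,0,0,-2,0,4.5,0,0,-5,0,4.5,0,0,-9,0]}}

```text
t: 31.7
eef_pos: [557.3, -430.6, 104.1]
eef_rot: [0.791, 0.611, 0.003, 0.002]
ft_force: [-0.4, -0.7, -0.7]
finger_gap: 53.6
```

```bash
python3 - <<'E'
from h import *
go([519,-52.5,200],np.radians(90))
E
```

```text
t 31.7 tcp [ 557.3 -430.6  104.1] x [0.253 0.968 0.002] y [ 0.968 -0.253  0.006] z [ 0.006  0.001 -1.   ] F [-0.4 -0.7 -0.7] gap 53.6
shift [np.float64(35.63), np.float64(-13.2), np.float64(-9.58), np.float64(1.315)] q7 0.2 tilt [0.0061 0.0006]
```

{"fn": "carry_out", "kwargs": {"moves": [4.5,2,-1,-4,-0.1,4.5,6,-2.2,-8,-0.26,4.5,11,-4,-10,-0.44,4.5,16,-6,-10,-0.62,4.5,21,-8,-10,-0.8]}}

```text
t: 32.33
eef_pos: [532.2, -205.8, 205.7]
eef_rot: [0.488, 0.873, 0.002, 0.004]
ft_force: [-0.2, 0.1, -0.8]
finger_gap: 53.4
```

```bash
python3 - <<'E'
from h import *
go([519,-52.5,180],np.radians(90))
E
```

```text
t 32.33 tcp [ 532.2 -205.8  205.7] x [-0.523  0.852 -0.005] y [0.852 0.523 0.007] z [ 0.008 -0.001 -1.   ] F [-0.2  0.1 -0.8] gap 53.4
shift [np.float64(13.77), np.float64(6.88), np.float64(2.55), np.float64(-1.02)] q7 0.56 tilt [ 0.0081 -0.0006]
```

{"fn": "carry_out", "kwargs": {"moves": [4.5,2.8,1.4,0,-0.18,4.5,5.6,2.8,0,-0.36,4.5,8.4,4.2,1,-0.54,4.5,11.2,5.6,2,-0.72,4.5,13.8,6.9,2.5,-0.9]}}

```text
t: 32.95
eef_pos: [518.9, -51.4, 181.0]
eef_rot: [0.057, 0.998, -0.001, 0.004]
ft_force: [0.1, -0.2, -0.7]
finger_gap: 54.0
```

{"fn": "carry_out", "kwargs": {"moves": [4.5,0,0,2,-0.12,4.5,0,0,4,-0.12,4.5,0,0,6,-0.12,4.5,0,0,6,-0.12,4.5,0,0,6,-0.12]}}

```text
t: 33.58
eef_pos: [520.0, -51.5, 122.1]
eef_rot: [-0.003, 1.0, -0.001, 0.005]
ft_force: [0.7, 0.6, -0.7]
finger_gap: 53.5
```

```bash
python3 - <<'E'
from h import *
go([519,-52.5,36],np.radians(90))
E
```

```text
t 33.58 tcp [520.  -51.5 122.1] x [-1.    -0.005 -0.01 ] y [-0.005  1.    -0.002] z [ 0.01  -0.002 -1.   ] F [ 0.7  0.6 -0.7] gap 53.5
shift [np.float64(0.19), np.float64(-0.08), np.float64(8.61), np.float64(0.005)] q7 0.99 tilt [ 0.0103 -0.002 ]
```

{"fn": "carry_out", "kwargs": {"moves": [4.5,0.15,-0.1,2.5,0.005,4.5,0.15,-0.1,5,0.005,4.5,0.15,-0.1,7.5,0.005,4.5,0.15,-0.1,8.6,0.005,4.5,0.15,-0.1,8.6,0.005]}}

```text
t: 34.2
eef_pos: [519.6, -52.6, 36.3]
eef_rot: [-0.0, 1.0, -0.001, 0.005]
ft_force: [0.1, -0.3, 0.0]
finger_gap: 54.0
```

```bash
python3 - <<'E'
from h import *
go([519,-52.5,18],np.radians(90))
E
```

```text
t 34.2 tcp [519.6 -52.6  36.3] x [-1.    -0.001 -0.01 ] y [-0.001  1.    -0.002] z [ 0.01  -0.002 -1.   ] F [ 0.1 -0.3  0. ] gap 54.0
shift [np.float64(0.08), np.float64(0.01), np.float64(1.83), np.float64(0.001)] q7 0.86 tilt [ 0.0103 -0.0021]
```

{"fn": "carry_out", "kwargs": {"moves": [4.5,0.06,0,0.5,0,4.5,0.06,0,1,0,4.5,0.06,0,1.4,0,4.5,0.06,0,1.7,0,4.5,0.06,0,1.8,0]}}

```text
t: 34.83
eef_pos: [519.1, -52.6, 18.1]
eef_rot: [-0.0, 1.0, -0.001, 0.005]
ft_force: [-0.3, 0.4, -1.4]
finger_gap: 53.5
```

{"fn": "carry_out", "kwargs": {"moves": [4.5,0,0,0.08,0,4.5,0,0,0.12,0]}}

```text
t: 35.08
eef_pos: [519.3, -52.6, 17.6]
eef_rot: [-0.0, 1.0, -0.001, 0.005]
ft_force: [-2.0, -1.3, 8.6]
finger_gap: 53.8
```

It has seated at 17.6, where 17.4 was expected. I release, rise and check.

{"fn": "carry_out", "kwargs": {"moves": [5.5,0,0,0,0,6.2,0,0,0,0,6.6,0,0,0,0,6.6,0,0,0,0]}}

```text
t: 35.58
eef_pos: [519.4, -52.6, 17.5]
eef_rot: [-0.0, 1.0, -0.001, 0.005]
ft_force: [-0.2, 0.1, -1.2]
finger_gap: 66.0
```

{"fn": "carry_out", "kwargs": {"moves": [6.6,0,0,-2,0,6.6,0,0,-5,0,6.6,0,0,-10,0,6.6,0,0,-16,0,6.6,0,0,-22,0]}}

```text
t: 36.2
eef_pos: [516.6, -52.1, 239.2]
eef_rot: [-0.0, 1.0, -0.001, 0.005]
ft_force: [1.2, -1.4, 0.9]
finger_gap: 66.1
```

{"fn": "carry_out", "kwargs": {"moves": [6.6,0,-1,-2,0,6.6,0.3,-2,-5,0,6.6,0.3,-2,-7,0,6.6,0.3,-2,-7,0,6.6,0.3,-2,-7,0]}}

```text
t: 36.83
eef_pos: [512.2, -71.9, 308.3]
eef_rot: [-0.001, 1.0, -0.001, 0.004]
ft_force: [-0.6, 0.4, -0.1]
finger_gap: 65.5
```

```bash
python3 - <<'E'
from h import *
im,i=cap('wrist'); save(im,'w14.png'); s=st()
a,_=cap('side'); save(a,'s14.png')
# box tops in kit at z=38
V=im.max(2).astype(int)
b=bird(im,i,38,430,700,-210,0,2); save(b,'b14.png'); g=b.max(2)
for t in (195,212,225):
    m=cv2.morphologyEx((g>t).astype(np.uint8),cv2.MORPH_OPEN,np.ones((9,9)))
    for c in cv2.findContours(m,cv2.RETR_EXTERNAL,cv2.CHAIN_APPROX_NONE)[0]:
        if 9000<cv2.contourArea(c)<25000:
            (x,y),(w,h),q=cv2.minAreaRect(c); print(t,'x,y',round(700-y/2,1),round(-x/2,1),'size',round(w/2,1),round(h/2,1),'ang',round(q,1))
H,S,_=cv2.split(cv2.cvtColor(im,cv2.COLOR_RGB2HSV)); print('cork in view px',((S>80)&(H<25)).sum())
for r in range(0,540,30): print(700-r//2,' '.join('%3d'%v for v in g[r,0:420:14]))
E
```

```text
t 36.88 tcp [512.1 -71.9 308.1] x [-1.    -0.001 -0.008] y [-0.001  1.    -0.002] z [ 0.008 -0.002 -1.   ] F [ 0.3 -0.5  0.1] gap 66.2
195 x,y 520.0 -53.2 size 53.5 73.0 ang 0.0
195 x,y 520.2 -151.8 size 73.1 53.7 ang 88.9
195 x,y 610.4 -150.9 size 53.5 73.0 ang 1.1
195 x,y 539.5 -195.2 size 218.0 28.5 ang 90.0
195 x,y 611.9 -49.8 size 53.7 74.0 ang 0.6
212 x,y 519.8 -52.8 size 71.5 52.5 ang 90.0
212 x,y 520.5 -151.9 size 72.6 52.7 ang 89.1
212 x,y 610.4 -151.0 size 53.2 72.0 ang 1.1
212 x,y 546.3 -195.7 size 27.5 203.5 ang 0.0
212 x,y 611.7 -49.9 size 53.3 72.5 ang 0.5
212 x,y 618.0 -53.0 size 106.0 164.0 ang 0.0
cork in view px 6754
700 218 215 216 214 218 218 218 218 245 100 146 147 144 142 158 158 141 142 144 160 148 142 135 192 222 237  48  48  47  48
685 215 215 219 214 214 216 218 216 214 217 219 162 151 215 222 219  82 144 144 145 145 143  68  22  44  61  55  52  53  52
670 219 218 219 125 133 133 133 132 127 129 128 126 129 223  71  93 196 128 130 130 130 127 126 127 125  61  55  56  56  82
655 219 217 218 129 139 138 182 136 137 136 134 133 134  91  95  92 123 130 131 131 1
[... 1074 characters left out ...]
 218 219  99 117 118 116 116 118 216 218 218 219 219 220 220 219 190 220 220 219
505 211 208 211 137 220 218 219 218 219 218 219 218 102 131 116 116 117 118 221 217 218 219 219 219 219 220 173 219 219 219
490 212 210 208 133 223 219 219 218 218 219 217 219 103 142 139 129 123 115 187 218 218 219 218 218 219 219 149 196 219 219
475 210 208 204 131 123  92  91  92  90  90  89  88  98 113 114 114 116 116  87  87  83  80  85  97  83  80 158 198 204 219
460 219 209 207 134 136 135 190 133 134 130 130 130 130 211  99 142 221 136 123 123 121 121 153 139 123 114 155 194 199 216
445 219 219 203 135 135 134 136 137 139 138 137 135 136 135 103  99 115 137 128 121 123 126 125 121 120 121 156 198 199 198
```

```bash
python3 - <<'E'
from h import *
a,b=[cv2.imread('pics/'+n).astype(int) for n in ('s5.png','s14.png')]
d=np.abs(a-b).max(2)>40; print('cork diff px',d[312:386,262:388].sum(),'of',74*126,'returns diff (round added)',d[316:378,192:256].sum())
ctrl.sign_off(); st()
E
```

```text
cork diff px 0 of 9324 returns diff (round added) 197
the job is handed in; nothing more can be done
the job is handed in; nothing more can be done
```

The job is done and handed in at about 37 s of the 208 s allowed.

- **Retaining plate:** I lifted it straight and level off the dowels and laid it on the cork mat, along its long side. From the picture taken after release it is centred to about 2 mm. A comparison of the side pictures just after the plate was laid and at the end shows no change there.
- **Round sensor:** it stands in the middle of the returns tray. In the wrist picture its centre was within about 2 px of the tray's.
- **Stock boxes:** the two front and back stock boxes on the right-hand side of the mat went into the empty bay and the bay freed by the round sensor. Both touched down at the height expected for lying flat, with less than 10 N on the tool.
- **Last check:** the final wrist picture, read as numbers, shows four box tops at the right height, one in each bay. The two I placed are within about 1 mm of their bay centres. Angles are within about 1 degree.

**Disagreements:** the side camera read 5 to 8 mm off the wrist camera in y for the raised parts and the returns tray. I used close wrist-camera views for the tray and plate, and a point between the two readings for the returns tray. I reached the limit of 16 viewed pictures, so the last grasp and the final check were done from numbers, not by eye.

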